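Wedge a box tight in its transit cradle

ROBOT

A 6-joint arm with a two-finger parallel gripper is mounted at the origin on a cart in front of the work surface, level with it; the furniture and walls round the work are solid. World frame = base frame: x ahead of the robot, y to its left, z up, the work surface at z = 0. Lengths are in m, angles in degrees, forces in N, time in s.
With the tool pointing down it reaches from about 0.35 to 0.8 m from the base axis. Payload 7.3 kg.
Tool frame: the origin (TCP) lies at the very end of the fingers, on their centre line; the grasp point (between the pads) lies 19 mm behind it; z points along the fingers, y is the direction in which the jaws open and shut (so a half turn about z gives the same grasp; the last joint's range is limited). The gripper opens to 85 mm and grips with 20 to 120 N. Pads are 22 mm wide; open, the fingers measure 114 mm over their backs; the gripper's body (76 mm by 85 mm) begins 54 mm behind the grasp point. The pads swing forward as they close: fully open they stand 13 mm farther back than shut.
Start: joints at [63.484, 19.595, 87.324, -0, 73.075, -8.365], TCP at [0.164, 0.499, 0.231] pointing down, gripper open.
Joint ranges: [-145.02, 145.02], [-44.19, 115.74], [2.07, 154.8], [-57.11, 237.11], [16.16, 152.29], [-177.93, 177.93]. Speed limits (degrees/s): [147.25, 147.25, 180, 180, 180, 180].

INTERFACE

Orientations are given as [roll, pitch, yaw] about the fixed x, y, z axes, in that order (R = Rz(yaw) Ry(pitch) Rx(roll)).
In Python, from plant import arm gives the robot as it stands. The module is installed in compiled form; this text tells all that it offers.
- The arm moves only by the tool arm_command, never from a script. Its argument "moves" is one flat list of numbers, 7 for each row, row after row: the shift along the tool's x, y, z in cm, then the turn, a rotation vector about the tool's x, y, z in degrees, then the opening, from 0 (shut) to 1 (fully open). In form: [dx, dy, dz, rx, ry, rz, gripper, dx, dy, dz, rx, ry, rz, gripper, ...]. A call has 1 to 10 rows; each row is the pose to reach, as a shift and turn from the pose commanded when the call began, along the tool's axes at that moment; what a row does not reach only later rows make up. A row lasts 1/8 s, in which the tool goes at most 62.5 mm and 10.7 degrees, less where a joint would pass 70% of its speed; a pose out of reach is approached as far as the arm can. A call with a gripper value outside its range is refused whole. The fingers move at their own pace and stop on an object; "grip_force" is the grip in N (left out, the last holds). Time passes only in rows, so rows that repeat a pose let the fingers close. It gives the time, the measured TCP pose, the force and the opening at its end, in the units of the state.
- arm.get_state(): the state, without advancing time (a new reading comes with each control period).
- arm.capture(name): name is "scene" or "side" or "wrist"; returns the picture (420x560x3 uint8, red, green, blue); there is no depth.
- arm.camera_model(name): a dict with "intrinsics" (3x3 intrinsics, pixels), "k1" (the pictures are not rectified: a ray, as slopes to the right and down, at radius r is drawn at 1 + k1 r^2 times it, then the intrinsics apply), "R" (3x3) and "t" (3): a world point X has camera coordinates R X + t. Camera axes: x right, y down, z forward; pixel columns grow to the right and rows downward; lengths in m; the calibration is good to about 2 mm. A picture is of the moment at which its call begins: read the wrist's pose just before it. camera_model takes no time and is no camera call; for the wrist camera it gives the pose at the moment of the call.
- arm.close_job(): hands the job in, once; it reports no verdict.
The state is a dict: "time": time; "joint_pos": joint angles; "qvel": joint speeds; "joint_torque": joint torques, N m; "position": TCP position; "eef_rot": TCP orientation; "ft_force": force on the tool from outside, world axes, zero at the start; "moment": the same for the moment, N m; "width": opening from 0.0 (shut) to 1.0 (fully open).
Only numpy, scipy, OpenCV 4.12 (cv2) and the standard library are available. Lean on these libraries where they do the work, as an engineer would, in place of code of your own. Each camera call takes 0.05 s, during which the arm holds its last target.

TASK

Put the two-part tip box into the wooden transit cradle, upright, between the sprung pad and the slanted cheek, with its long sides running from pad to cheek. Lay the standing wooden wedge down on its long narrow edge and let go of it, then take it again from above by its thick end, set it on the cradle's board in the gap between box and cheek, thin end first and sloping face towards the slanted cheek, and drive it in firmly until the sprung pad is pressed well back and the box is locked tight. Leave it so, and do not disturb the other things on the worktop.

Things in the scene. Friction and masses are not known exactly. Their poses are not given: they have to be found in the camera images.
- cradle: Fixed wooden cradle. z up, origin under its 10 mm thick board (x -60 to 100, y -66 to 146 mm); +x is the way the wedge is driven, +y runs from slanted cheek to sprung pad. Pad: face at y = 102 mm when free, x 5 to 59, top at z = 52; end wall at y = 128 to 144, top at z = 60. Low fence behind the box: face at x = 66, top at z = 25 mm.
- seat (a point): Where the box's centre belongs, 45 mm above the cradle's underside (axes as the cradle's; x = 32, y = 51 mm in it): box touching the free pad, 2 mm short of the fence, its 102 mm length along y. Set down up to 15 mm short of the pad it just clears the cheek.
- gap_mouth (a point): Middle of the gap's mouth, on the board (axes as the cradle's; x = 0, y = -14, z = 10 mm in it). With the box seated the gap is 28 mm wide here, from the box's face at y = 0 to the cheek. The cheek (22 x 70 mm, 45 mm high) slants towards +y by 1 mm in 5, as the wedge's taper. The wedge is snug with its thin end 40 mm in; each 5 mm more, along the cheek, presses the pad 1 mm.
- sprung_pad (a joint): How far the cradle's pad is pressed back towards +y: 0 (free) to 0.005 m (bottomed, goes no further). Spring 2 N per mm; driving the wedge takes about 2.5 to 4 N for every mm of it. The wedge then holds by friction when let go.
- wedge_mid (a point): Wooden wedge 120 x 50 mm, 0.12 kg, starts standing on its thick end. Point: mid length, width and thickness. +z to the thin end, +x along the width, +y normal of the flat face (16 mm off). First 40 mm: parallel head 36 mm thick, -y face 20 mm off the point; then tapers to 20 mm, -y face sloping. In the cradle +z is along its +x, +y along its +y, +x down: lay it on its +x edge (point 25 mm up).
- box_mid (a point): Tip box: closed plastic box with dark lower part and cream lid (one piece), 102 mm along its x, 64 mm along its y, 70 mm high (z up), about 0.25 kg. The point is its centre.
- timer_mid (a point): Bystander, not to be disturbed: flat white timer with keys, 62 x 62 x 18 mm; the point is its centre.
- petri_dish_mid (a point): Bystander, not to be disturbed: open round dish, 59 across and 13 mm; the point is its centre.
- sample_bottle_mid (a point): Bystander, not to be disturbed: square white bottle with grey cap, 46 x 46 x 100 mm; the point is its centre.
- slide_box_mid (a point): Bystander, not to be disturbed: small long carton, 32 x 84 x 29 mm; the point is its centre.
Mind the look-alikes: they are no part of the job. Leave any turquoise look-alike of the part that bears wedge_mid alone.

How it is judged:
By the outcome, as a careful person would: the job done as asked, in the order asked, and still so for the second after the job is handed in, with the robot touching nothing.
It also fails if it takes over 72 s, if anything falls off the work surface, if the arm or the gripper's body presses on something with over 40 N, if the wrist force passes 120 N, or if a joint passes its speed limit or range.

## Working session

There is one attempt and no reset: what is moved stays moved. The work goes in short steps, Python scripts to look and compute and a tool call to move; the robot and the scene stay as the last step left them, time stands still between calls to the robot, and variables do not carry over. Pictures are saved under pics/ and viewed, and the job is handed in when it is done.

Besides the shell and the picture viewer there is one more tool, called after "Emit:" by a JSON object that holds its "method" and its "body", one argument or row to a line. arm_command: Moves the arm, as the interface text tells. Its arguments: {"type":"object","properties":{"moves":{"type":"array","items":{"type":"number"}},"grip_force":{"type":"number"}},"required":["moves"]}

```bash
mkdir -p pics; ls; cat > h.py <<'E'
import numpy as np, cv2
from plant import arm
def cap(n,f):
    im=arm.capture(n); cv2.imwrite('pics/'+f,im[:,:,::-1]); return im
E
python3 - <<'E'
from h import *
print(arm.get_state())
for n in("scene","side","wrist"):
    m=arm.camera_model(n); print(n,m); cap(n,n+'0.png')
E
```

```text
pics
{'time': 0.0, 'joint_pos': array([ 6.34833966e+01,  1.96349880e+01,  8.73790933e+01, -5.66473410e-04,
        7.30743207e+01, -8.36512127e+00]), 'qvel': array([0.03028871, 0.0337531 , 0.06193741, 0.02171079, 0.00395983,
       0.06945833]), 'joint_torque': array([ 1.28526185e-04, -4.33661985e+01, -2.46012121e+01, -3.05588337e-04,
        7.80988106e-03, -3.67420193e-05]), 'position': array([0.16334761, 0.4985054 , 0.23062773]), 'eef_rot': array([-1.79912460e+02, -1.23248674e-02,  1.61848674e+02]), 'ft_force': array([0.55290151, 0.37927936, 0.09240681]), 'moment': array([ 0.01957104,  0.03530215, -0.00012079]), 'width': 0.99851076753263}
scene {'intrinsics': array([[463.39693482,   0.        , 275.65144964],
       [  0.        , 463.39693482, 217.91687025],
       [  0.        ,   0.        ,   1.        ]]), 'k1': -0.11866808700791168, 'R': array([[ 0.54846234, -0.83603604,  0.0152582 ],
       [-0.46486286, -0.32002894, -0.82552044],
       [ 0.6950479 ,  0.4456739 , -0.56416593]]), 't': array([-0.24705693,  0.33419073,  0.81124976])}
side {'intrinsics': array([[504.06650294,   0.        , 272.58118379],
       [  0.        , 504.06650294, 213.59717711],
       [  0.        ,   0.        ,   1.        ]]), 'k1': -0.10296562821826086, 'R': array([[ 0.95969324, -0.2798194 ,  0.02626771],
       [-0.08354656, -0.37327349, -0.92395177],
       [ 0.26834467,  0.88451569, -0.38160599]]), 't': array([-0.5208074 ,  0.13072694,  1.09754384])}
wrist {'intrinsics': array([[361.2656646 ,   0.        , 277.97810727],
       [  0.        , 361.2656646 , 210.3262763 ],
       [  0.        ,   0.        ,   1.        ]]), 'k1': -0.07716618814970268, 'R': array([[ 0.31208501,  0.95005302, -0.00148389],
       [ 0.91534935, -0.30026609,  0.26828313],
       [ 0.25443764, -0.08508543, -0.96333896]]), 't': array([-0.52417844, -0.03403204,  0.37846228])}
```

View pics/scene0.png

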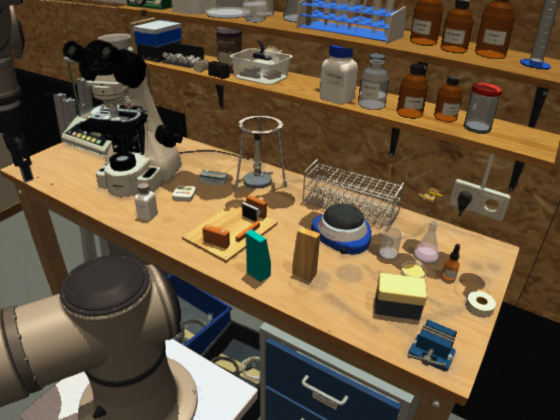

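View pics/side0.png

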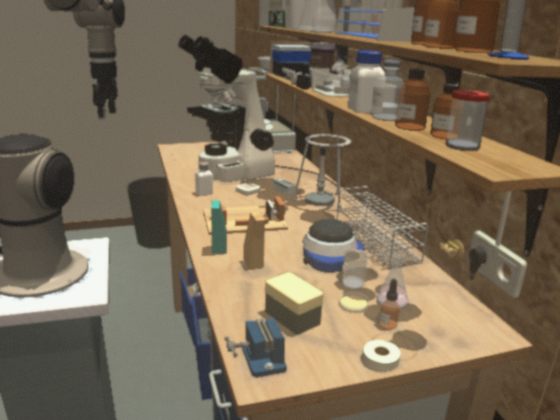

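View pics/wrist0.png

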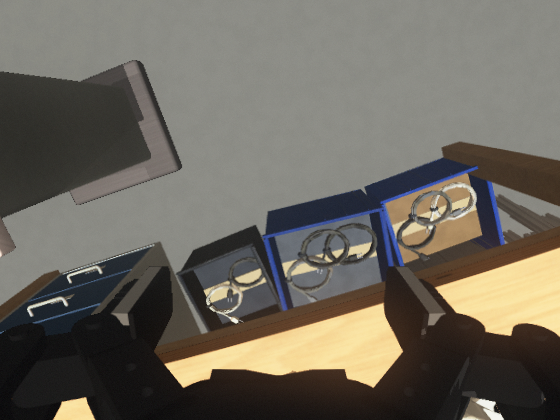

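The scene view shows the cradle near (232,230), the turquoise wedge look-alike at (258,255), the wooden wedge at (305,255) and the box at (400,297). I'll zoom in on these.

```bash
cat >> h.py <<'E'
def cropsave(im,x0,x1,y0,y1,s,f):
    c=cv2.resize(im[y0:y1,x0:x1],None,fx=s,fy=s,interpolation=cv2.INTER_CUBIC)
    cv2.imwrite('pics/'+f,c[:,:,::-1])
def ray(cm,u,v):
    K=cm['intrinsics']; d=np.array([cm['k1'],0,0,0,0.])
    p=cv2.undistortPoints(np.array([[[u,v]]],float),K,d,None)[0,0] 
    R=cm['R'];t=cm['t']
    return -R.T@t, R.T@np.array([p[0],p[1],1])
def onz(cm,u,v,z):
    o,d=ray(cm,u,v); return o+d*(z-o[2])/d[2]
def proj(cm,X):
    X=np.atleast_2d(np.asarray(X,float)); 
    p,_=cv2.projectPoints(X,cv2.Rodrigues(cm['R'])[0],cm['t'],cm['intrinsics'],np.array([cm['k1'],0,0,0,0.]))
    return p[:,0]
E
python3 - <<'E'
import cv2
from h import *
s=cv2.imread('pics/scene0.png')[:,:,::-1]; cropsave(s,170,370,180,330,4,'s_crop.png'); cropsave(s,350,450,250,350,6,'s_box.png')
s=cv2.imread('pics/side0.png')[:,:,::-1]; cropsave(s,190,340,180,330,4,'d_crop.png')
E
```

```text
(no output)
```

View pics/s_crop.png

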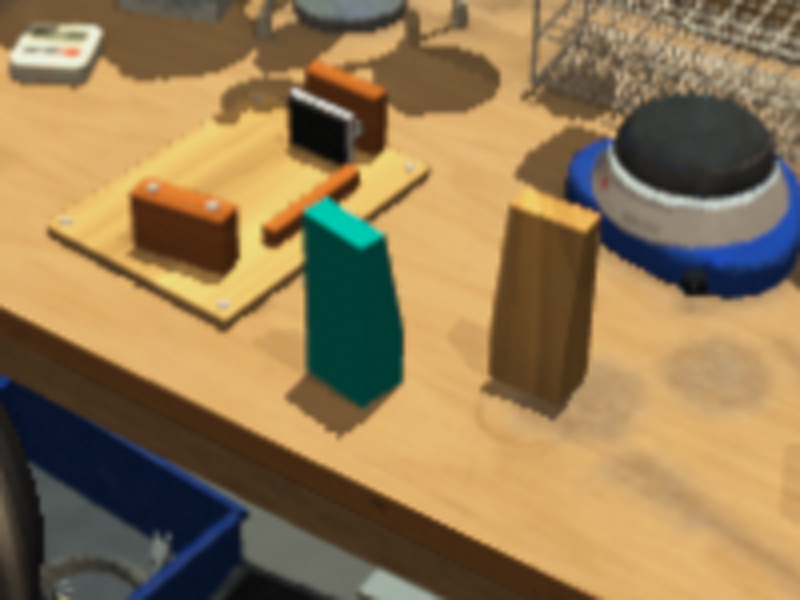

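View pics/d_crop.png

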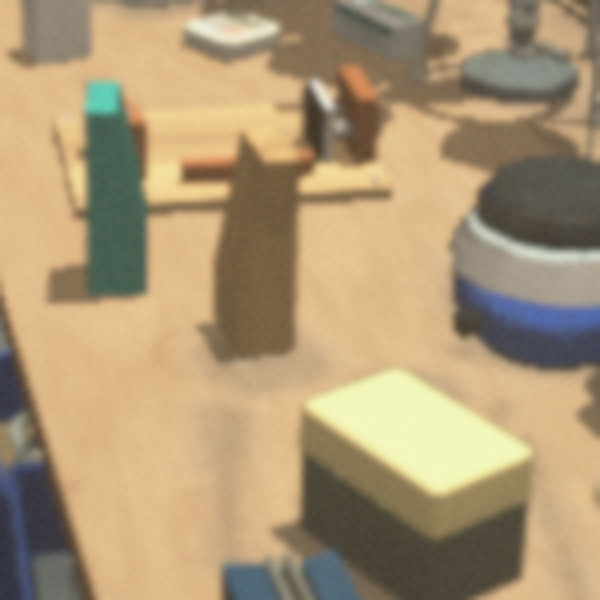

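View pics/s_box.png

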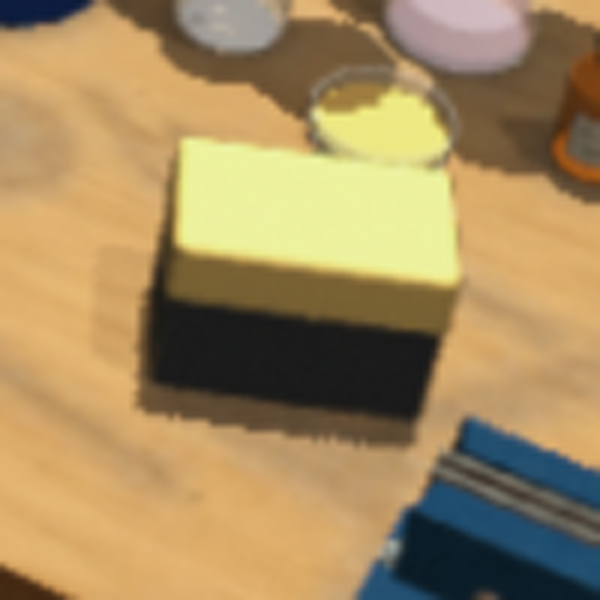

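```bash
python3 - <<'E'
from h import *
S=arm.camera_model('scene'); D=arm.camera_model('side')
f=lambda p:(170+p[0]/4,180+p[1]/4)
g=lambda p:(190+p[0]/4,180+p[1]/4)
b=lambda p:(350+p[0]/6,250+p[1]/6)
P=lambda n,p,z,cm,ff: print(n,np.round(onz(cm,*ff(p),z)*1000,1))
print('board S')
for n,p in dict(L=(48,232),B=(225,322),R=(430,172),F=(222,118)).items(): P(n,p,.010,S,f)
print('board D')
for n,p in dict(L=(52,125),B=(80,210),R=(390,190)).items(): P(n,p,.010,D,g)
print('cheek top z55'); 
for p in [(133,182),(240,212),(155,178),(232,205)]: P('',p,.055,S,f)
print('pad top z52');
for p in [(290,93),(352,128)]: P('',p,.052,S,f)
print('endwall top z60')
for p in [(306,68),(384,102)]: P('',p,.060,S,f)
print('fence top 25');
for p in [(265,230),(352,170)]: P('',p,.025,S,f)
print('box top z70 S')
for p in [(180,140),(452,170),(460,280),(178,250)]: P('',p,.070,S,b)
print('box top D')
for p in [(398,370),(532,455),(437,497),(303,405)]: P('',p,.070,D,g)
print('wedge top z120 S')
for p in [(515,190),(600,210),(590,235),(508,207)]: P('',p,.120,S,f)
print('wedge bottom z0 S')
for p in [(488,375),(560,405),(587,375)]: P('',p,.0,S,f)
print('wedge D top')
for p in [(243,135),(260,165),(300,160),]: P('',p,.120,D,g)
print('wedge D bottom')
for p in [(230,355),(293,353),(213,310)]: P('',p,.0,D,g)
print('turq')
for p in [(322,200),(385,238),(362,250),(305,212)]: P('',p,.12,S,f)
for p in [(305,370),(363,405),(403,380)]: P('',p,.0,S,f)
E
```

```text
board S
L [406.3 264.2  10. ]
B [399.7 111.7  10. ]
R [605.3  95.7  10. ]
F [577.5 254.7  10. ]
board D
L [410.2 251.5  10. ]
B [405.1 104.5  10. ]
R [609.9  90.1  10. ]
cheek top z55
 [434.5 211.   55. ]
 [447.6 135.   55. ]
 [445.8 202.3  55. ]
 [450.6 143.7  55. ]
pad top z52
 [579.4 194.4  52. ]
 [568.  134.4  52. ]
endwall top z60
 [601.5 196.8  60. ]
 [596.3 127.9  60. ]
fence top 25
 [472.9 136.   25. ]
 [559.5 128.6  25. ]
box top z70 S
 [ 498.7 -241.5   70. ]
 [ 539.  -332.2   70. ]
 [ 484.4 -353.4   70. ]
 [ 443.7 -263.9   70. ]
box top D
 [ 503.7 -245.8   70. ]
 [ 538.8 -336.2   70. ]
 [ 485.  -358.9   70. ]
 [ 449.3 -267.5   70. ]
wedge top z120 S
 [485.  -38.6 120. ]
 [495.6 -88.4 120. ]
 [471.7 -95.2 120. ]
 [468.5 -43.8 120. ]
wedge bottom z0 S
 [458.8 -41.5   0. ]
 [459.9 -90.8   0. ]
 [492.3 -90.9   0. ]
wedge D top
 [472.7 -53.5 120. ]
 [471.5 -96.8 120. ]
 [494.5 -94.9 120. ]
wedge D bottom
 [457.8 -87.7   0. ]
 [493.2 -93.7   0. ]
 [461.  -31.7   0. ]
turq
 [414.4  46.9 120. ]
 [405.1  -2.7 120. ]
 [388.9   1.5 120. ]
 [399.7  48.1 120. ]
 [400.6  51.9   0. ]
 [394.6   5.3   0. ]
 [426.3  -1.8   0. ]
```

```bash
cat >> h.py <<'E'
import json,os
from scipy.spatial.transform import Rotation as Ro
CF='cmd.json'
def cmd():
    if os.path.exists(CF):
        d=json.load(open(CF)); return np.array(d['p']),Ro.from_quat(d['q'])
    return np.array([.164,.499,.231]),Ro.from_euler('xyz',[180,0,161.849],degrees=True)
def rel(p,R,base=None):
    p0,R0=base or cmd()
    d=R0.inv().apply(np.array(p)-p0)*100; r=(R0.inv()*R).as_rotvec(degrees=True)
    return np.round(np.r_[d,r],2)
def tool(yaw,tilt=0):  # tilt: rotation about world X applied after yaw
    return Ro.from_euler('x',tilt,degrees=True)*Ro.from_euler('xyz',[180,0,yaw],degrees=True)
def setcmd(row):  # row numbers sent
    p0,R0=cmd(); p=p0+R0.apply(np.array(row[:3])/100); R=R0*Ro.from_rotvec(row[3:6],degrees=True)
    json.dump(dict(p=p.tolist(),q=R.as_quat().tolist()),open(CF,'w'))
    s=arm.get_state(); print('cmd',np.round(p,4),'err mm',np.round((s['position']-p)*1000,1),'rpy',np.round(s['eef_rot'],2),np.round(R.as_euler('xyz',degrees=True),2),'t',s['time'],'F',np.round(s['ft_force'],1),'w',round(s['width'],3),'J',np.round(s['joint_pos'],1))
E
python3 - <<'E'
from h import *
m=arm.camera_model('wrist'); c=-m['R'].T@m['t']; p,R=cmd()
print(R.inv().apply(c-p), R.inv().apply(m['R'][2]))
# cradle fit
S=arm.camera_model('scene'); D=arm.camera_model('side')
f=lambda p:(170+p[0]/4,180+p[1]/4)
g=lambda p:(190+p[0]/4,180+p[1]/4)
def fit(M,W):
    M=np.array(M,float);W=np.array(W)[:,:2]*1000; mc=M.mean(0);wc=W.mean(0); A=M-mc;B=W-wc
    th=np.arctan2((A[:,0]*B[:,1]-A[:,1]*B[:,0]).sum(),(A*B).sum()); c,s=np.cos(th),np.sin(th);Rm=np.array([[c,-s],[s,c]])
    t=wc-Rm@mc; print('yaw',np.degrees(th),'t',t); print(np.round(W-(M@Rm.T+t),1)); return th,t
MS=[(-60,-66),(100,-66),(100,146),(-60,146),(59,102),(66,102)]
fit([(-60,-66),(100,-66),(100,146),(5,102),(59,102)],[onz(S,*f(p),z) for p,z in [((48,232),.01),((225,322),.01),((430,172),.01),((290,93),.052),((352,128),.052)]])
fit([(-60,-66),(100,-66),(100,146)],[onz(D,*g(p),.01) for p in [(52,125),(80,210),(390,190)]])
E
```

```text
[ 0.06882471 -0.00045495 -0.14203108] [-0.26831413 -0.00137331  0.96333049]
yaw -93.90029888395947 t [471.00388633 203.75067154]
[[-3.  -3.9]
 [ 1.3  3.3]
 [-4.6  1.7]
 [ 6.9  2.5]
 [-0.8 -3.5]]
yaw -92.58840357339784 t [472.50682293 195.53168835]
[[ 0.9 -7. ]
 [ 3.   5.9]
 [-3.9  1.1]]
```

```bash
python3 - <<'E'
from h import *
print(rel([.48,.2,.26],tool(110)))
S=arm.camera_model('scene');print(onz(S,257,180,0))
E
```

```text
[-39.34 -18.57  -2.9    0.    -0.    51.85]
[0.7814934  0.28864105 0.        ]
```

Emit:
{"method": "arm_command", "body": {
  "moves": [-39.34,-18.57,-2.9,0,0,51.85,1,-39.34,-18.57,-2.9,0,0,51.85,1,-39.34,-18.57,-2.9,0,0,51.85,1,-39.34,-18.57,-2.9,0,0,51.85,1,-39.34,-18.57,-2.9,0,0,51.85,1,-39.34,-18.57,-2.9,0,0,51.85,1,-39.34,-18.57,-2.9,0,0,51.85,1,-39.34,-18.57,-2.9,0,0,51.85,1,-39.34,-18.57,-2.9,0,0,51.85,1,-39.34,-18.57,-2.9,0,0,51.85,1]
}}

```text
time: 1.4
position: [0.4786, 0.2009, 0.2602]
eef_rot: [-180.0, -0.0, 110.1]
ft_force: [-0.1, -0.6, -0.1]
width: 1.001
```

```bash
python3 - <<'E'
from h import *
setcmd([-39.34,-18.57,-2.9,0,0,51.85])
m=arm.camera_model('wrist'); im=cap('wrist','w1.png'); import pickle; pickle.dump(m,open('w1.pkl','wb'))
cropsave(im,0,560,0,420,1.4,'w1b.png')
E
```

```text
cmd [0.48 0.2  0.26] err mm [-1.4  0.9  0.2] rpy [-1.7998e+02 -2.0000e-02  1.1009e+02] [180.   0. 110.] t 1.4 F [-0.1 -0.6 -0.1] w 1.001 J [14.3 17.7 85.4  0.  76.9 -5.8]
```

View pics/w1b.png

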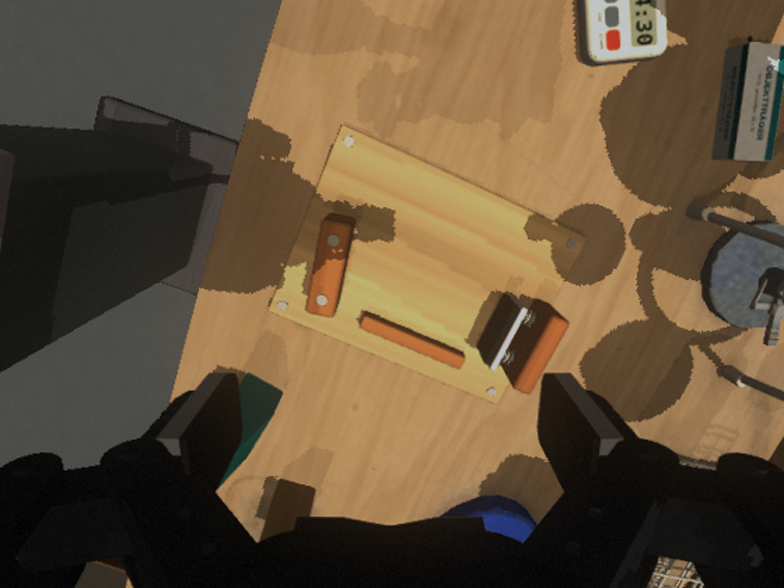

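```bash
python3 - <<'E'
import cv2
from h import *
s=cv2.imread('pics/w1.png')[:,:,::-1]; cropsave(s,180,430,80,295,3.2,'w1z.png')
E
```

```text
(no output)
```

View pics/w1z.png

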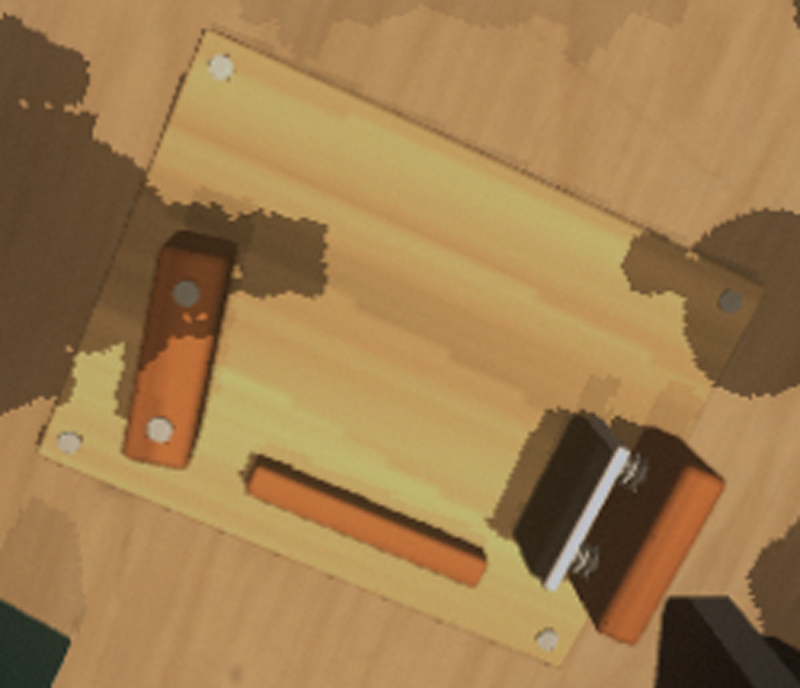

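```bash
cat >> h.py <<'E'
def fit(M,W):
    M=np.array(M,float);W=np.array(W)[:,:2]*1000; mc=M.mean(0);wc=W.mean(0); A=M-mc;B=W-wc
    th=np.arctan2((A[:,0]*B[:,1]-A[:,1]*B[:,0]).sum(),(A*B).sum()); c,s=np.cos(th),np.sin(th);Rm=np.array([[c,-s],[s,c]])
    t=wc-Rm@mc; print('yaw',np.degrees(th),'t',t); print(np.round(W-(M@Rm.T+t),1).tolist()); return Rm,t
E
python3 - <<'E'
from h import *
import pickle
m=pickle.load(open('w1.pkl','rb')); f=lambda p:(180+p[0]/3.2,80+p[1]/3.2)
C=[(207,30),(42,455),(562,665),(765,285)]
Rm,t=fit([(-60,-66),(100,-66),(100,146),(-60,146)],[onz(m,*f(p),.01) for p in C])
for n,p,z in [('cheektop',(162,245),.055),('cheektop',(237,245),.055),('cheektop',(124,455),.055),('cheektop',(188,468),.055),('fence',(250,490),.025),('fenceR',(475,585),.025),('fence',(262,460),.025),('fence',(485,552),.025),('endwall',(723,482),.06),('endwall',(632,643),.06),('padback',(628,450),.052),('padfront?',(518,535),.052)]:
    print(n,np.round(Rm.T@(onz(m,*f(p),z)[:2]*1000-t),1))
S=arm.camera_model('scene'); cap('scene','s1.png'); cap('side','d1.png')
E
```

```text
yaw -93.40070984320377 t [475.47357712 210.22174995]
[[1.6, -1.1], [2.2, 1.2], [-1.7, 1.2], [-2.2, -1.3]]
cheektop [  4.5 -48.6]
cheektop [ -4.4 -27.9]
cheektop [ 70.8 -35.4]
cheektop [ 66.8 -15.2]
fence [76.   8.1]
fenceR [77.2 94.9]
fence [64.3  7.7]
fence [64.4 92.7]
endwall [  2.4 141. ]
endwall [ 63.3 140.5]
padback [  6.4 111.2]
padfront? [46.4 91.7]
```

```bash
python3 - <<'E'
from h import *
S=arm.camera_model('scene');D=arm.camera_model('side')
th=np.radians(-93.4);Rm=np.array([[np.cos(th),-np.sin(th)],[np.sin(th),np.cos(th)]]);t=np.array([475.5,210.2])
def w(q,z): return np.r_[(Rm@np.array(q)+t)/1000,z]
out=[]
for n,cm,(x0,y0,sc) in (('s1',S,(175,185,6)),('d1',D,(195,190,7))):
    im=cv2.imread(f'pics/{n}.png')
    c=cv2.resize(im[y0:y0+85,x0:x0+110],None,fx=sc,fy=sc,interpolation=cv2.INTER_CUBIC)
    for z,poly in ((.01,[(-60,-66),(100,-66),(100,146),(-60,146)]),(.06,[(5,128),(59,128),(59,144),(5,144)]),(.025,[(66,8),(66,94)])):
        pp=(proj(cm,[w(q,z) for q in poly])-[x0,y0]+.5)*sc-.5
        cv2.polylines(c,[np.round(pp).astype(int)],True,(255,0,0),1)
    out.append(c); cv2.imwrite(f'pics/{n}z.png',c)
E
```

```text
(no output)
```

View pics/s1z.png

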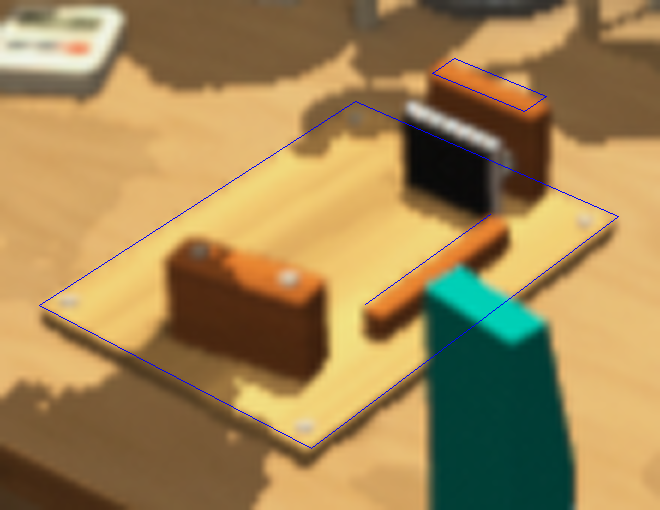

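View pics/d1z.png

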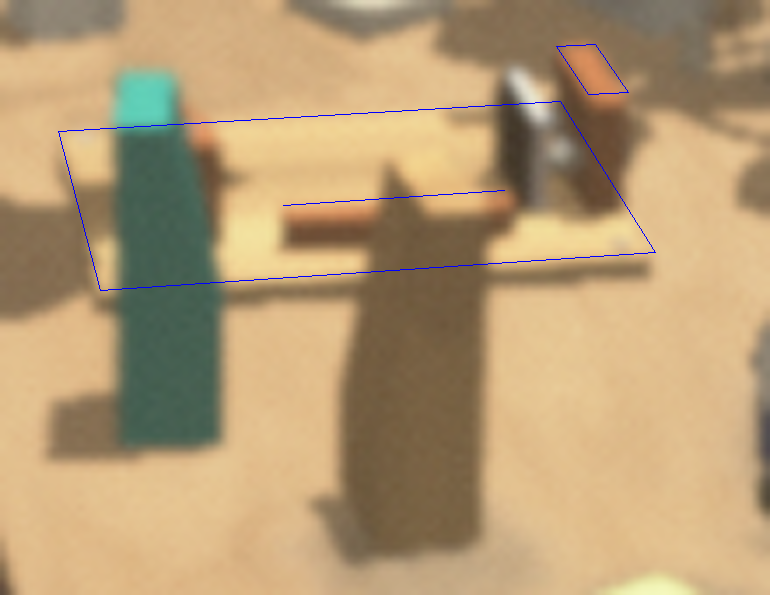

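```bash
python3 - <<'E'
from h import *
print(rel([.49,-.28,.26],tool(112.5)))
E
```

```text
[-45.45 -15.47  -0.    -0.    -0.    -2.5 ]
```

Emit:
{"method": "arm_command", "body": {
  "moves": [-45.45,-15.47,0,0,0,-2.5,1,-45.45,-15.47,0,0,0,-2.5,1,-45.45,-15.47,0,0,0,-2.5,1,-45.45,-15.47,0,0,0,-2.5,1,-45.45,-15.47,0,0,0,-2.5,1,-45.45,-15.47,0,0,0,-2.5,1,-45.45,-15.47,0,0,0,-2.5,1,-45.45,-15.47,0,0,0,-2.5,1,-45.45,-15.47,0,0,0,-2.5,1,-45.45,-15.47,0,0,0,-2.5,1]
}}

```text
time: 2.8
position: [0.4896, -0.2791, 0.2601]
eef_rot: [180.0, -0.1, 112.5]
ft_force: [0.0, -0.4, -0.4]
width: 1.002
```

```bash
python3 - <<'E'
from h import *
setcmd([-45.45,-15.47,0,0,0,-2.5])
m=arm.camera_model('wrist'); im=cap('wrist','w2.png'); import pickle; pickle.dump(m,open('w2.pkl','wb'))
cropsave(im,0,560,0,420,1.4,'w2b.png')
E
```

```text
cmd [ 0.49 -0.28  0.26] err mm [-0.4  1.   0.1] rpy [ 1.8000e+02 -5.0000e-02  1.1254e+02] [180.   -0.  112.5] t 2.8 F [ 0.  -0.4 -0.4] w 1.002 J [-37.5  22.6  78.2   0.   79.3 -60. ]
```

View pics/w2b.png

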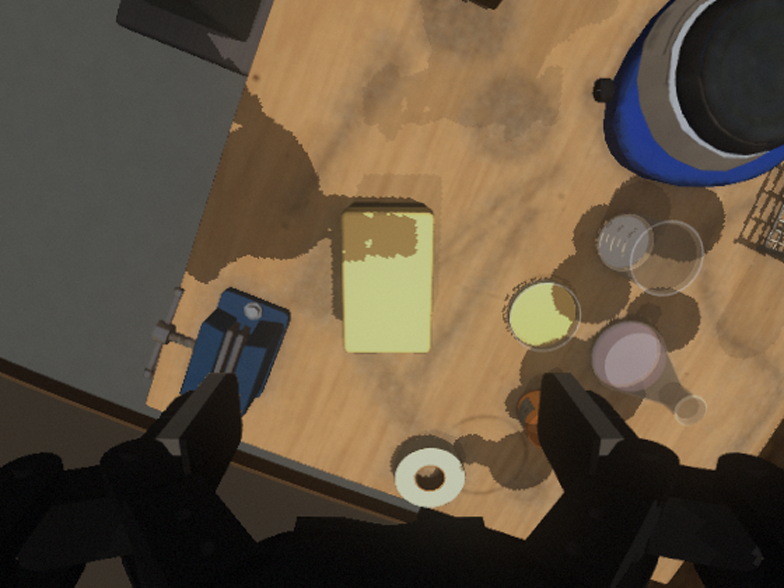

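```bash
python3 - <<'E'
from h import *
import pickle
m=pickle.load(open('w2.pkl','rb')); f=lambda p:(p[0]/1.4,p[1]/1.4)
W=[onz(m,*f(p),.07) for p in [(343,211),(434,210),(430.5,352),(344,352)]]
Rm,t=fit([(-51,-32),(-51,32),(51,32),(51,-32)],W)
S=arm.camera_model('scene'); D=arm.camera_model('side'); cap('side','d2.png')
print([np.round(np.linalg.norm(W[i]-W[i-1])*1000,1) for i in range(4)])
p=np.r_[t/1000+[0,0],.045]
print(t,rel([t[0]/1000,t[1]/1000,.12],tool(112.5)))
E
```

```text
yaw -67.79504686503584 t [ 494.89084484 -295.15179059]
[[3.0, -0.9], [-1.5, -1.7], [-2.2, 0.8], [0.7, 1.7]]
[np.float64(98.8), np.float64(59.5), np.float64(99.4), np.float64(61.0)]
[ 494.89084484 -295.15179059] [-1.58 -0.13 14.   -0.   -0.   -0.  ]
```

```bash
python3 - <<'E'
from h import *
print(rel([.4945,-.2965,.12],tool(112.2)),rel([.4945,-.2965,.032],tool(112.2)))
E
```

```text
[-1.69 -0.22 14.   -0.   -0.    0.3 ] [-1.69 -0.22 22.8  -0.   -0.    0.3 ]
```

Emit:
{"method": "arm_command", "body": {
  "moves": [-1.7,-0.2,5,0,0,0.3,1,-1.7,-0.2,10,0,0,0.3,1,-1.7,-0.2,14,0,0,0.3,1,-1.7,-0.2,17,0,0,0.3,1,-1.7,-0.2,20,0,0,0.3,1,-1.7,-0.2,22.8,0,0,0.3,1,-1.7,-0.2,22.8,0,0,0.3,1,-1.7,-0.2,22.8,0,0,0.3,0.5,-1.7,-0.2,22.8,0,0,0.3,0.5,-1.7,-0.2,22.8,0,0,0.3,0.5],
  "grip_force": 40
}}

```text
time: 4.15
position: [0.4952, -0.2968, 0.034]
eef_rot: [179.9, 0.1, 112.2]
ft_force: [1.7, 2.3, 6.8]
width: 0.746
```

```bash
python3 - <<'E'
from h import *
setcmd([-1.7,-.2,22.8,0,0,.3])
im=cap('side','d3.png');cropsave(im,200,380,220,400,4,'d3z.png')
E
```

```text
cmd [ 0.4947 -0.2965  0.032 ] err mm [ 0.5 -0.4  2. ] rpy [1.7990e+02 1.3000e-01 1.1222e+02] [180.   -0.  112.2] t 4.15 F [1.7 2.3 6.8] w 0.746 J [-38.6  37.5  92.    0.   50.4 -60.8]
```

View pics/d3z.png

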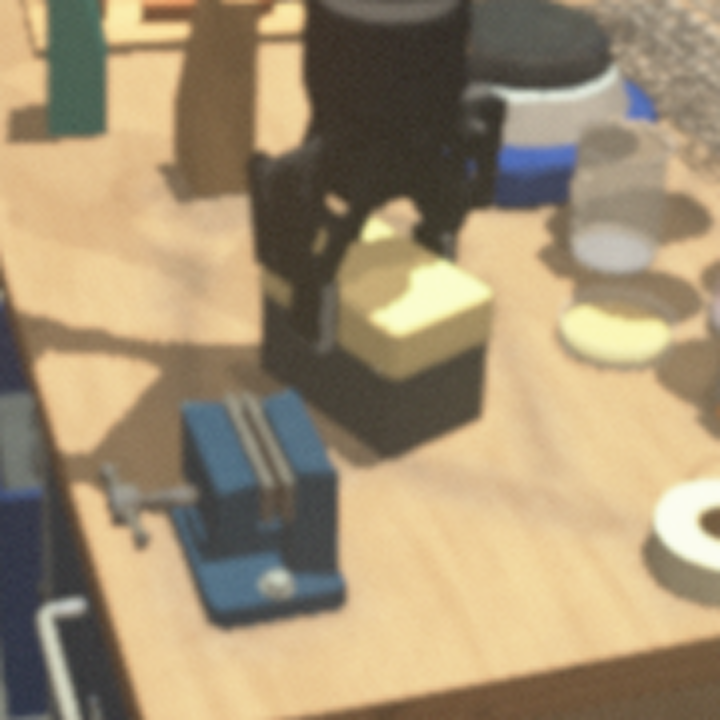

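```bash
python3 - <<'E'
from h import *
p,R=cmd()
print(rel([p[0],p[1],.2],R))
print(rel([.5189,.1761,.2],tool(176.6)), rel([.515,0,.2],tool(150)))
E
```

```text
[  0.    0.  -16.8   0.    0.    0. ]
[ 42.84  20.1  -16.8    0.     0.   -64.4 ] [ 26.68  13.08 -16.8   -0.    -0.   -37.8 ]
```

Emit:
{"method": "arm_command", "body": {
  "moves": [0,0,-3,0,0,0,0.5,0,0,-9,0,0,0,0.5,0,0,-14,0,0,0,0.5,5,2.4,-16.8,0,0,-7,0.5,10,4.8,-16.8,0,0,-15,0.5,15,7.1,-16.8,0,0,-23,0.5,20,9.4,-16.8,0,0,-31,0.5,25,11.7,-16.8,0,0,-39,0.5,30,14,-16.8,0,0,-47,0.5,30,14,-16.8,0,0,-47,0.5]
}}

```text
time: 5.45
position: [0.5099, 0.0376, 0.2005]
eef_rot: [180.0, -0.0, 159.5]
ft_force: [-0.3, -0.0, -3.9]
width: 0.746
```

```bash
python3 - <<'E'
from h import *
setcmd([30,14,-16.8,0,0,-47])
print(rel([.5189,.1761,.2],tool(176.6)), rel([.5189,.1761,.1],tool(176.6)))
E
```

```text
cmd [0.511  0.0342 0.2   ] err mm [-1.1  3.4  0.5] rpy [ 1.7995e+02 -3.0000e-02  1.5955e+02] [180.    0.  159.2] t 5.45 F [-0.3 -0.  -3.9] w 0.746 J [ -4.4  19.7  92.3   0.1  68.  -74. ]
[  4.3   13.55  -0.     0.     0.   -17.4 ] [  4.3   13.55  10.     0.     0.   -17.4 ]
```

Emit:
{"method": "arm_command", "body": {
  "moves": [1.5,5,0,0,0,-7,0.5,3,10,0,0,0,-14,0.5,4.3,13.5,0,0,0,-17.4,0.5,4.3,13.5,4,0,0,-17.4,0.5,4.3,13.5,8.5,0,0,-17.4,0.5,4.3,13.5,8.5,0,0,-17.4,0.5,4.3,13.5,8.5,0,0,-17.4,0.5]
}}

```text
time: 6.32
position: [0.5194, 0.1751, 0.1169]
eef_rot: [180.0, 0.1, 176.5]
ft_force: [-0.1, 0.4, -3.6]
width: 0.745
```

```bash
python3 - <<'E'
from h import *
setcmd([4.3,13.5,8.5,0,0,-17.4])
im=cap('side','d4.png');cropsave(im,180,310,170,270,6,'d4z.png')
im=cap('scene','s4.png');cropsave(im,160,310,130,270,5,'s4z.png')
im=cap('wrist','w4.png')
E
```

```text
cmd [0.5187 0.1756 0.115 ] err mm [ 0.7 -0.6  1.9] rpy [1.7997e+02 1.2000e-01 1.7653e+02] [180.    0.  176.6] t 6.325 F [-0.1  0.4 -3.6] w 0.745 J [ 10.6  28.6  92.8  -0.   58.5 -75.9]
```

View pics/d4z.png

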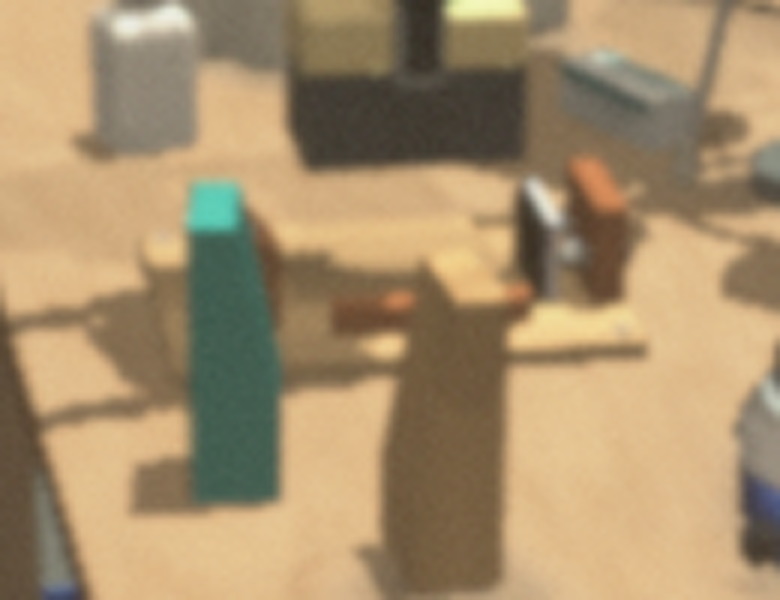

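View pics/s4z.png

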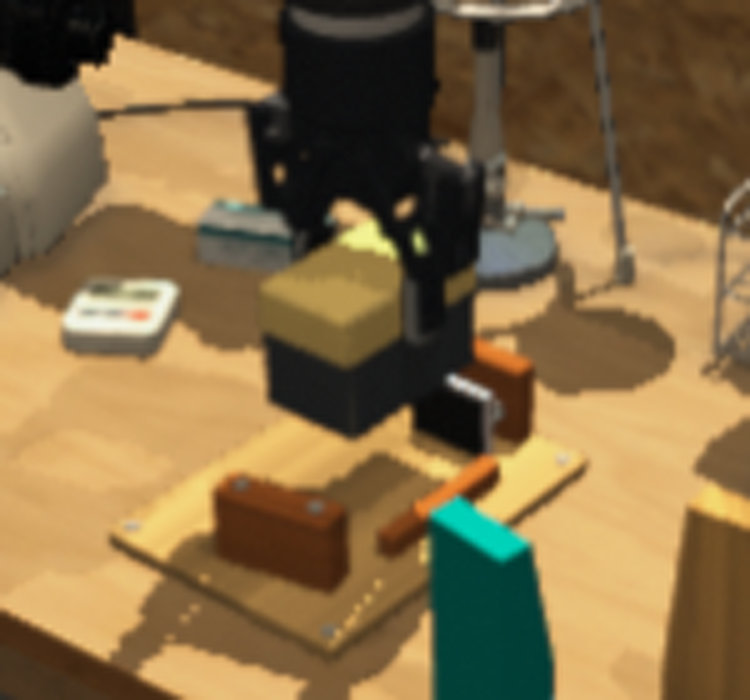

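View pics/w4.png

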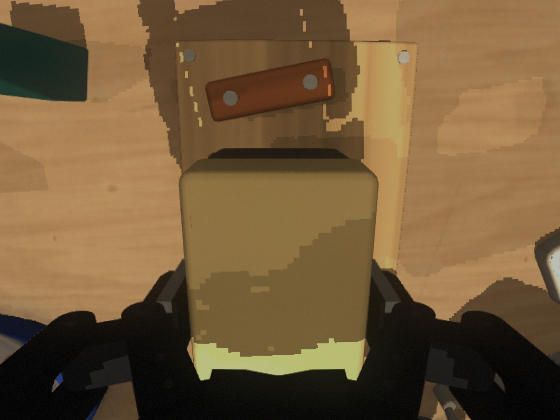

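```bash
python3 - <<'E'
from h import *
m=arm.camera_model('wrist')
th=np.radians(-93.4);Rm=np.array([[np.cos(th),-np.sin(th)],[np.sin(th),np.cos(th)]]);t=np.array([474.8,208.7])
for n,p,z in [('edge+x',(178,42),.01),('edge-x',(417,42),.01),('edge-x',(402,220),.01),('cheek',(206,85),.055),('cheek',(213,120),.055),('cheek',(334,97),.055),('cheek',(328,60),.055),('boxtop',(181,180),.153),('boxtop',(378,180),.153),('boxtop mid',(280,158),.153),('boxbot',(210,152),.083),('boxbot',(347,150),.083)]:
    print(n,np.round(Rm.T@(onz(m,*p,z)[:2]*1000-t),1))
s=arm.get_state(); print('tcp',Rm.T@(s['position'][:2]*1000-t))
E
```

```text
edge+x [ 95.  -65.1]
edge-x [-60.2 -65.6]
edge-x [-60.   55.6]
cheek [ 69.4 -35.1]
cheek [ 66.3 -16.5]
cheek [ -0.1 -28.6]
cheek [  3.7 -47.8]
boxtop [59.7 -1.7]
boxtop [ 0.4 -1.7]
boxtop mid [29.9 -8.2]
boxbot [63.6 -2. ]
boxbot [-3.1 -2.9]
tcp [30.53531824 46.64271872]
```

Emit:
{"method": "arm_command", "body": {
  "moves": [0.3,0.15,0,0,0,0,0.5,0.3,0.15,2,0,0,0,0.5,0.3,0.15,4,0,0,0,0.5,0.3,0.15,5.5,0,0,0,0.5,0.3,0.15,6.5,0,0,0,0.5,0.3,0.15,7,0,0,0,0.5,0.3,0.15,7,0,0,0,0.5]
}}

```text
time: 7.35
position: [0.5155, 0.1772, 0.0453]
eef_rot: [180.0, 0.0, 176.6]
ft_force: [0.2, -0.0, -3.7]
width: 0.74
```

```bash
python3 - <<'E'
from h import *
setcmd([.3,.15,7,0,0,0])
im=cap('side','d5.png');cropsave(im,180,310,170,270,6,'d5z.png')
im=cap('scene','s5.png');cropsave(im,160,310,130,270,5,'s5z.png')
E
```

```text
cmd [0.5158 0.1773 0.045 ] err mm [-0.4 -0.1  0.3] rpy [180.    0.  176.6] [180.    0.  176.6] t 7.35 F [ 0.2 -0.  -3.7] w 0.74 J [ 10.9  34.   96.9   0.   49.1 -75.7]
```

View pics/s5z.png

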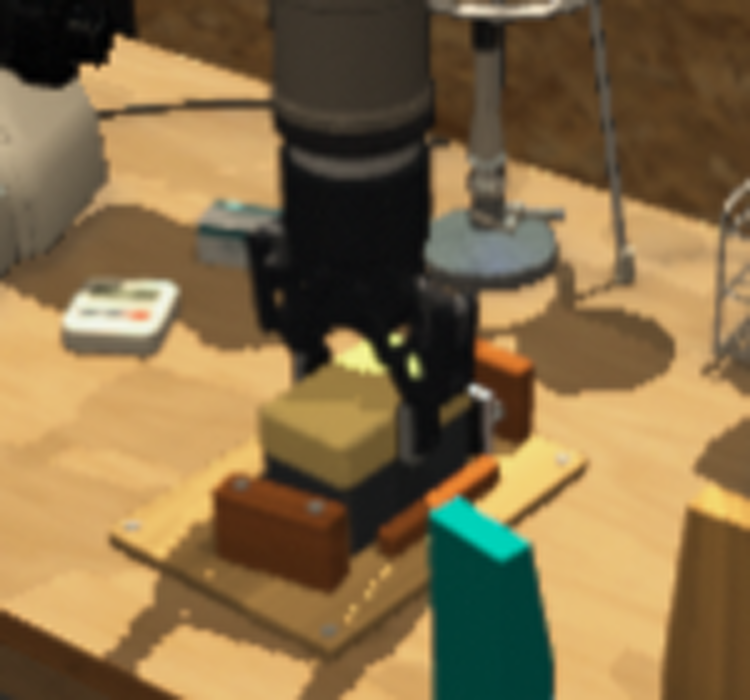

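View pics/d5z.png

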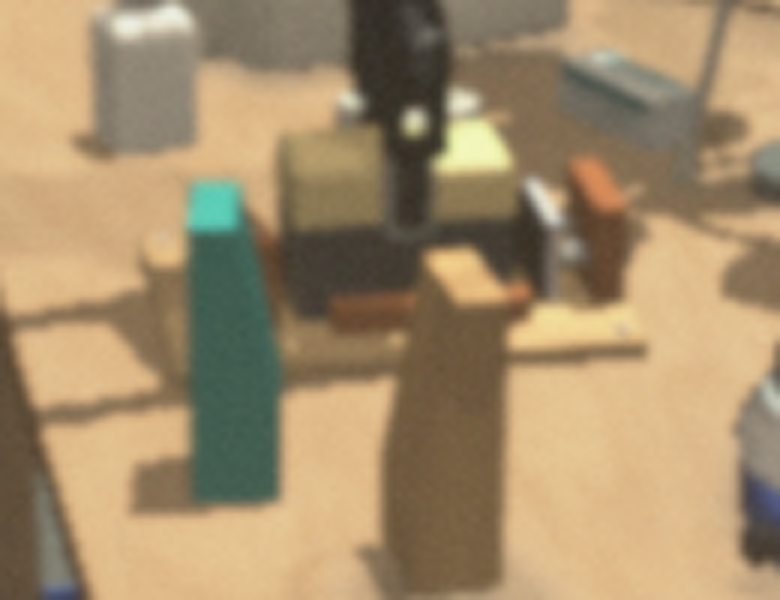

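Emit:
{"method": "arm_command", "body": {
  "moves": [0,0,0.2,0,0,0,0.5,0,0,0.2,0,0,0,0.5,-0.2,0,0.2,0,0,0,0.5,-0.3,0,0.2,0,0,0,0.5,-0.3,0,0.2,0,0,0,0.5]
}}

```text
time: 8.07
position: [0.5175, 0.1772, 0.0441]
eef_rot: [180.0, -0.1, 176.6]
ft_force: [-5.5, -1.2, 6.9]
width: 0.745
```

```bash
python3 - <<'E'
from h import *
setcmd([-.3,0,.2,0,0,0])
E
```

```text
cmd [0.5188 0.1771 0.043 ] err mm [-1.3  0.1  1.1] rpy [ 1.7999e+02 -8.0000e-02  1.7661e+02] [180.    0.  176.6] t 8.075 F [-5.5 -1.2  6.9] w 0.745 J [ 10.9  34.3  96.5   0.   49.2 -75.8]
```

Emit:
{"method": "arm_command", "body": {
  "moves": [0,0,-0.15,0,0,0,0.5,0,0,-0.15,0,0,0,0.5,-0.2,0,-0.15,0,0,0,0.5,-0.2,0,-0.15,0,0,0,0.5]
}}

```text
time: 8.57
position: [0.5206, 0.1769, 0.0446]
eef_rot: [180.0, 0.0, 176.6]
ft_force: [-0.1, 1.0, -2.6]
width: 0.742
```

```bash
python3 - <<'E'
from h import *
setcmd([-.2,0,-.15,0,0,0])
E
```

```text
cmd [0.5208 0.177  0.0445] err mm [-0.2 -0.2  0.1] rpy [180.     0.   176.59] [180.    0.  176.6] t 8.575 F [-0.1  1.  -2.6] w 0.742 J [ 10.8  34.4  96.1   0.   49.4 -75.8]
```

Emit:
{"method": "arm_command", "body": {
  "moves": [-0.2,0,0,0,0,0,0.5,-0.2,0,0,0,0,0,0.5]
}}

```text
time: 8.82
position: [0.5225, 0.1768, 0.0447]
eef_rot: [180.0, 0.0, 176.6]
ft_force: [-0.5, -0.0, -3.4]
width: 0.745
```

```bash
python3 - <<'E'
from h import *
setcmd([-.2,0,0,0,0,0])
E
```

```text
cmd [0.5228 0.1769 0.0445] err mm [-0.3 -0.1  0.2] rpy [1.7999e+02 1.0000e-02 1.7659e+02] [180.    0.  176.6] t 8.825 F [-0.5 -0.  -3.4] w 0.745 J [ 10.7  34.6  95.8   0.   49.6 -75.9]
```

Emit:
{"method": "arm_command", "body": {
  "moves": [-0.2,0,0,0,0,0,0.5,-0.2,0,0,0,0,0,0.5]
}}

```text
time: 9.07
position: [0.5244, 0.1767, 0.0448]
eef_rot: [180.0, -0.0, 176.6]
ft_force: [-0.2, -0.5, -2.4]
width: 0.74
```

```bash
python3 - <<'E'
from h import *
setcmd([-.2,0,0,0,0,0])
im=cap('scene','s6.png');cropsave(im,160,310,130,270,5,'s6z.png')
E
```

```text
cmd [0.5248 0.1768 0.0445] err mm [-0.4 -0.1  0.3] rpy [ 1.7999e+02 -1.0000e-02  1.7659e+02] [180.    0.  176.6] t 9.075 F [-0.2 -0.5 -2.4] w 0.74 J [ 10.7  34.7  95.5   0.   49.8 -75.9]
```

View pics/s6z.png

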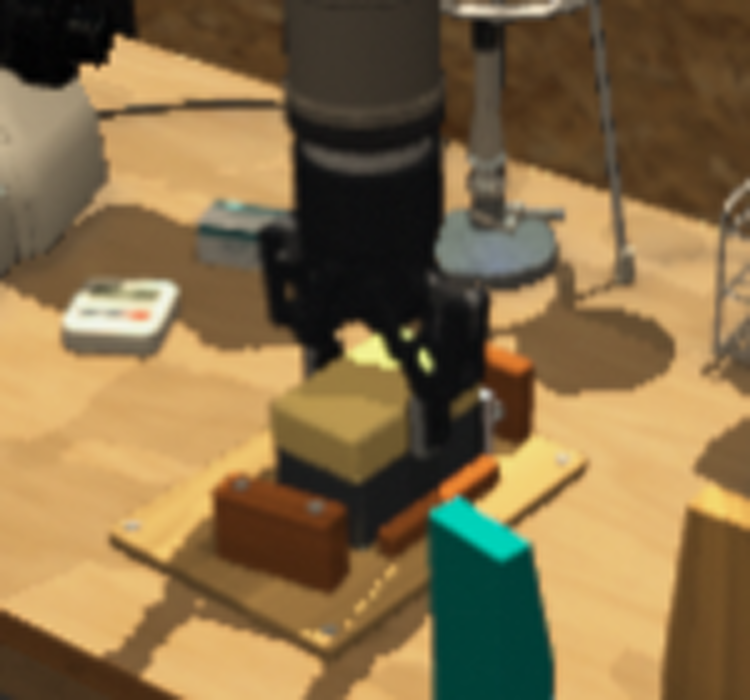

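Emit:
{"method": "arm_command", "body": {
  "moves": [-0.2,0,0,0,0,0,0.5,-0.2,0,0,0,0,0,0.5]
}}

```text
time: 9.38
position: [0.5258, 0.1766, 0.0447]
eef_rot: [-180.0, -0.1, 176.6]
ft_force: [-3.1, -0.0, -0.9]
width: 0.739
```

```bash
python3 - <<'E'
from h import *
setcmd([-.2,0,0,0,0,0])
E
```

```text
cmd [0.5268 0.1767 0.0445] err mm [-1.  -0.1  0.2] rpy [-1.8000e+02 -7.0000e-02  1.7659e+02] [180.    0.  176.6] t 9.375 F [-3.1 -0.  -0.9] w 0.739 J [ 10.6  34.9  95.2   0.   50.  -76. ]
```

Emit:
{"method": "arm_command", "body": {
  "moves": [-0.2,0,0,0,0,0,0.5,-0.2,0,0,0,0,0,0.5]
}}

```text
time: 9.62
position: [0.5273, 0.1765, 0.0446]
eef_rot: [-180.0, -0.1, 176.6]
ft_force: [-6.6, 0.6, 0.6]
width: 0.744
```

```bash
python3 - <<'E'
from h import *
setcmd([-.2,0,0,0,0,0])
E
```

```text
cmd [0.5288 0.1765 0.0445] err mm [-1.5 -0.1  0.1] rpy [-1.7999e+02 -1.4000e-01  1.7659e+02] [180.    0.  176.6] t 9.625 F [-6.6  0.6  0.6] w 0.744 J [ 10.6  35.   94.9   0.   50.2 -76. ]
```

Emit:
{"method": "arm_command", "body": {
  "moves": [0.38,0,0,0,0,0,0.5,0.38,0,0.1,0,0,0,0.5,0.38,0,0.1,0,0,0,0.5,0.38,0,0.1,0,0,0,1,0.38,0,0.1,0,0,0,1,0.38,0,0.1,0,0,0,1,0.38,0,0.1,0,0,0,1]
}}

```text
time: 10.5
position: [0.5247, 0.1767, 0.0439]
eef_rot: [180.0, 0.0, 176.6]
ft_force: [-0.1, -0.3, 0.9]
width: 1.0
```

```bash
python3 - <<'E'
from h import *
setcmd([.38,0,.1,0,0,0])
print(rel([.44,.14,.27],tool(135)))
E
```

```text
cmd [0.525  0.1768 0.0435] err mm [-0.3 -0.1  0.4] rpy [1.7999e+02 2.0000e-02 1.7660e+02] [180.    0.  176.6] t 10.5 F [-0.1 -0.3  0.9] w 1.0 J [ 10.7  34.8  95.5   0.   49.6 -75.9]
[  8.27  -4.18 -22.65   0.    -0.    41.6 ]
```

Emit:
{"method": "arm_command", "body": {
  "moves": [0,0,-3,0,0,0,1,0,0,-9,0,0,0,1,0,0,-15,0,0,0,1,2,0,-20,0,0,0,1,6,0,-23,0,0,0,1,6,0,-23,0,0,0,1,6,0,-23,0,0,0,1]
}}

```text
time: 11.38
position: [0.4648, 0.1801, 0.2733]
eef_rot: [-180.0, -0.0, 176.6]
ft_force: [0.1, -1.0, 0.1]
width: 1.0
```

```bash
python3 - <<'E'
from h import *
setcmd([6,0,-23,0,0,0])
import pickle
m=arm.camera_model('wrist'); im=cap('wrist','w7.png'); pickle.dump(m,open('w7.pkl','wb'))
cropsave(im,120,420,20,320,2.6,'w7z.png')
im=cap('scene','s7.png');cropsave(im,160,310,180,270,5,'s7z.png')
E
```

```text
cmd [0.4651 0.1803 0.2735] err mm [-0.3 -0.2 -0.2] rpy [-1.7999e+02 -1.0000e-02  1.7660e+02] [180.    0.  176.6] t 11.375 F [ 0.1 -1.   0.1] w 1.0 J [ 12.4  15.   87.1  -0.   77.9 -74.2]
```

View pics/w7z.png

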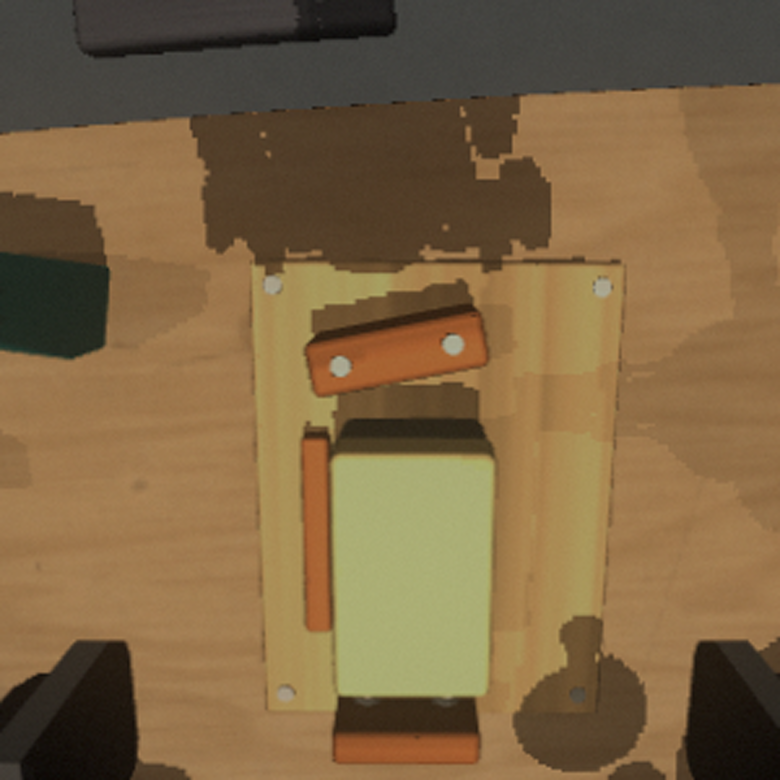

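View pics/s7z.png

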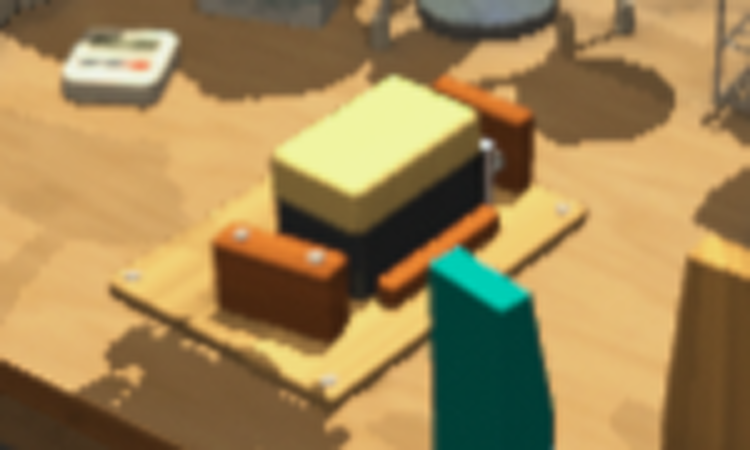

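```bash
python3 - <<'E'
from h import *
import pickle
m=pickle.load(open('w7.pkl','rb')); f=lambda p:(120+(p[0]+.5)/2.6-.5,20+(p[1]+.5)/2.6-.5)
# +x is left in image
Rm,t=fit([(100,-66),(-60,-66),(-60,146),(100,146)],[onz(m,*f(p),.01) for p in [(252,262),(625,262),(599,712),(268,712)]])
for n,p,z in [('cheek',(305,345),.055),('cheek',(318,396),.055),('cheek',(488,360),.055),('cheek',(478,308),.055),('boxtopL',(333,458),.08),('boxtopR',(494,457),.08),('boxtopBL',(338,695),.08),('boxtopBR',(488,695),.08),('boxbotL',(344,422),.01),('boxbotR',(484,422),.01),('fence',(330,432),.025),('fence',(330,630),.025)]:
    print(n,np.round(Rm.T@(onz(m,*f(p),z)[:2]*1000-t),1))
print('release tcp',Rm.T@(np.array([524.7,176.7])-t))
E
```

```text
yaw -93.56555560844724 t [474.2763438  210.70068816]
[[1.0, 1.3], [0.3, -1.1], [-0.8, -0.3], [-0.5, 0.0]]
cheek [ 72.  -35.2]
cheek [ 67.4 -15.5]
cheek [  1.9 -29.6]
cheek [  6.1 -49.3]
boxtopL [59.9  3.3]
boxtopR [0.9 2.8]
boxtopBL [60.  99.6]
boxtopBR [ 0.6 99.4]
boxbotL [60.8  3.6]
boxbotR [-0.7  3.4]
fence [65.7  5. ]
fence [67.6 95.8]
release tcp [30.79899916 52.44057161]
```

```bash
python3 - <<'E'
from h import *
print(rel([.45,-.06,.30],tool(90)))
E
```

```text
[ 8.000e-02 -2.408e+01 -2.650e+00  0.000e+00 -0.000e+00  8.660e+01]
```

Emit:
{"method": "arm_command", "body": {
  "moves": [0,-4,-2.65,0,0,10,1,0,-8,-2.65,0,0,20,1,0,-12,-2.65,0,0,30,1,0,-16,-2.65,0,0,40,1,0,-20,-2.65,0,0,50,1,0,-24,-2.65,0,0,60,1,0,-24,-2.65,0,0,70,1,0,-24,-2.65,0,0,80,1,0,-24,-2.65,0,0,86.6,1,0,-24,-2.65,0,0,86.6,1]
}}

```text
time: 12.72
position: [0.4506, -0.0597, 0.2991]
eef_rot: [-179.9, -0.0, 90.0]
ft_force: [0.3, 0.6, -0.5]
width: 1.0
```

```bash
python3 - <<'E'
from h import *
setcmd([0,-24,-2.65,0,0,86.6])
import pickle
m=arm.camera_model('wrist'); im=cap('wrist','w8.png'); pickle.dump(m,open('w8.pkl','wb'))
cropsave(im,0,560,0,420,1.4,'w8b.png')
print(proj(m,[[.476,-.066,.12],[.476,-.066,0]]))
E
```

```text
cmd [ 0.4509 -0.0592  0.3   ] err mm [-0.3 -0.5 -0.9] rpy [-1.7987e+02 -4.0000e-02  9.0030e+01] [180.   0.  90.] t 12.725 F [ 0.3  0.6 -0.5] w 1.0 J [-17.2   9.4  90.3   0.   80.4 -17.3]
[[306.72183156 194.35904624]
 [299.43220606 172.46625429]]
```

View pics/w8b.png

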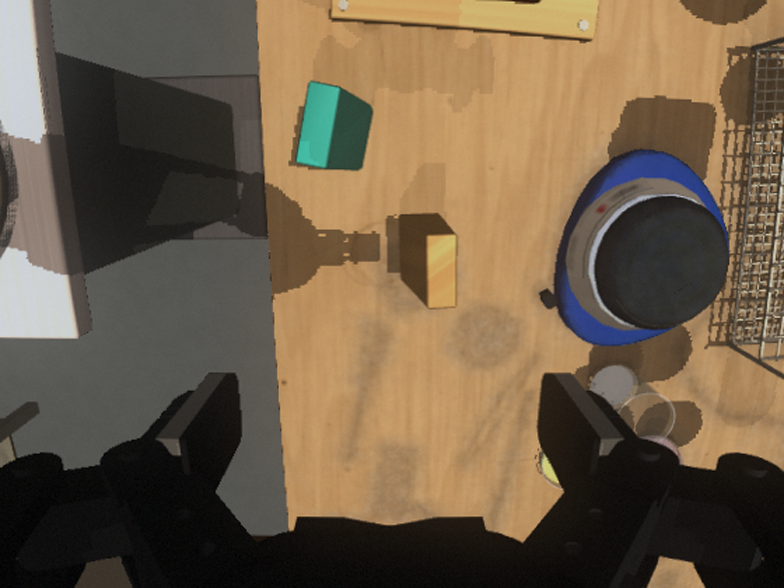

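```bash
python3 - <<'E'
from h import *
import pickle
m=pickle.load(open('w8.pkl','rb')); f=lambda p:((p[0]+.5)/1.4-.5,(p[1]+.5)/1.4-.5)
# wedge frame here: M=(world x like = +y wedge, world y like)
W=[onz(m,*f(p),.12) for p in [(428,234),(456,234),(457,307),(428,308)]]
Rm,t=fit([(-10,25),(10,25),(10,-25),(-10,-25)],W)
for p in [(400,215),(400,273),(441,213)]: print(onz(m,*f(p),0)*1000)
E
```

```text
yaw 1.8305612227567707 t [484.25536437 -65.42385832]
[[1.0, -0.1], [-1.1, -0.7], [-0.3, 0.5], [0.4, 0.4]]
[458.78266627 -42.59763206   0.        ]
[459.05355188 -94.35048669   0.        ]
[494.41068206 -40.80384985   0.        ]
```

```bash
python3 - <<'E'
from h import *
th=-45
R=tool(90.7,th)
d=R.apply([0,0,1]);print(d, R.apply([0,1,0]))
G=np.array([.481,-.063,.087])
print(rel(G+d*(.019-.10),R), rel(G+d*.019,R))
E
```

```text
[ 1.11022302e-16 -7.07106781e-01 -7.07106781e-01] [ 0.99992537  0.00863872 -0.00863872]
[  5.35   3.01  15.57   0.27 -45.    -0.66] [ -1.72   3.01  22.64   0.27 -45.    -0.66]
```

Emit:
{"method": "arm_command", "body": {
  "moves": [1,1,2,0,-10,0,0.65,2,2,5,0,-20,0,0.65,3,3,8,0,-30,0,0.65,4.3,3,12,0.2,-40,-0.5,0.65,5.35,3,15.6,0.3,-45,-0.7,0.65,5.35,3,15.6,0.3,-45,-0.7,0.65,5.35,3,15.6,0.3,-45,-0.7,0.65]
}}

```text
time: 13.65
position: [0.4811, -0.0061, 0.1452]
eef_rot: [-179.3, 44.9, 91.1]
ft_force: [1.8, 0.2, 0.1]
width: 0.651
```

```bash
python3 - <<'E'
from h import *
setcmd([5.35,3,15.6,.3,-45,-.7])
im=cap('side','d9.png');cropsave(im,160,330,130,270,4.5,'d9z.png')
im=cap('wrist','w9.png');
R=tool(90.7,-45);d=R.apply([0,0,1]);G=np.array([.481,-.063,.087])
print(rel(G+d*.019,R))
E
```

```text
cmd [ 0.4809 -0.0057  0.144 ] err mm [ 0.3 -0.3  1.2] rpy [-179.28   44.93   91.06] [-179.25   45.     91.05] t 13.65 F [1.8 0.2 0.1] w 0.651 J [ 15.8  31.9  99.5 -45.9  71.1  39.5]
[-0.02  0.01  9.98 -0.01  0.    0.04]
```

View pics/d9z.png

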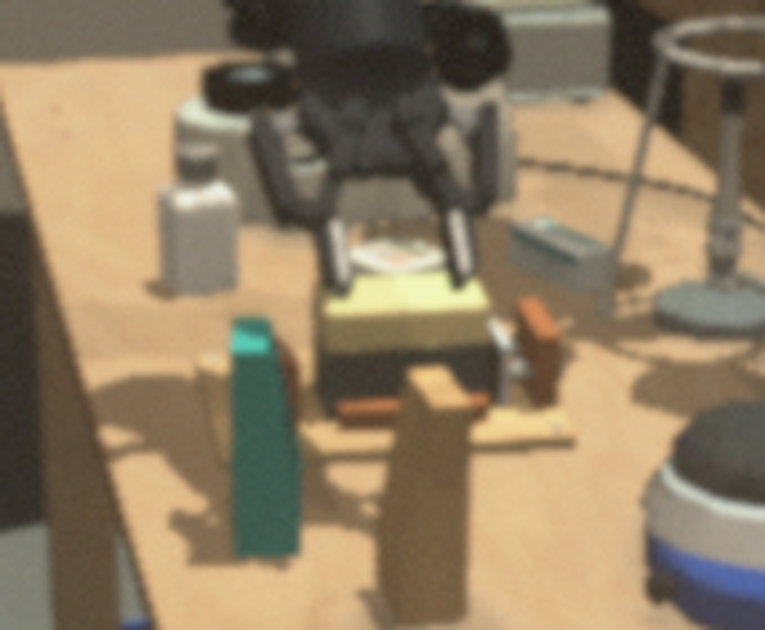

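View pics/w9.png

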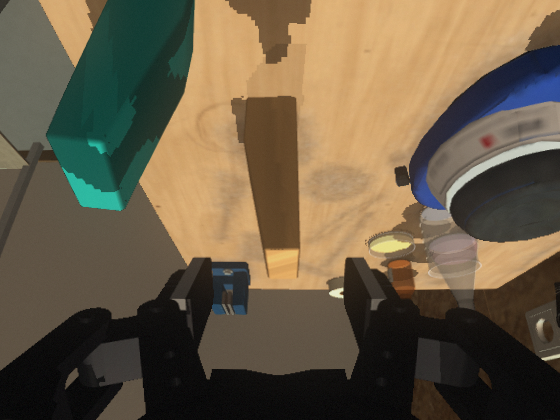

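Emit:
{"method": "arm_command", "body": {
  "moves": [0,0,4,0,0,0,0.65,0,0,7,0,0,0,0.65,0,0,9,0,0,0,0.65,0,0,10,0,0,0,0.65,0,0,10,0,0,0,0.65],
  "grip_force": 30
}}

```text
time: 14.38
position: [0.4807, -0.0772, 0.0745]
eef_rot: [-179.4, 45.0, 90.9]
ft_force: [-0.2, 0.7, -0.1]
width: 0.648
```

```bash
python3 - <<'E'
from h import *
setcmd([0,0,10,0,0,0])
im=cap('side','d10.png');cropsave(im,160,330,130,270,4.5,'d10z.png')
im=cap('scene','s10.png');cropsave(im,220,370,150,290,5,'s10z.png')
E
```

```text
cmd [ 0.4809 -0.0765  0.0733] err mm [-0.1 -0.8  1.2] rpy [-179.38   44.97   90.86] [-179.25   45.     91.05] t 14.375 F [-0.2  0.7 -0.1] w 0.648 J [  8.   37.  106.  -54.2  59.6  45.6]
```

View pics/d10z.png

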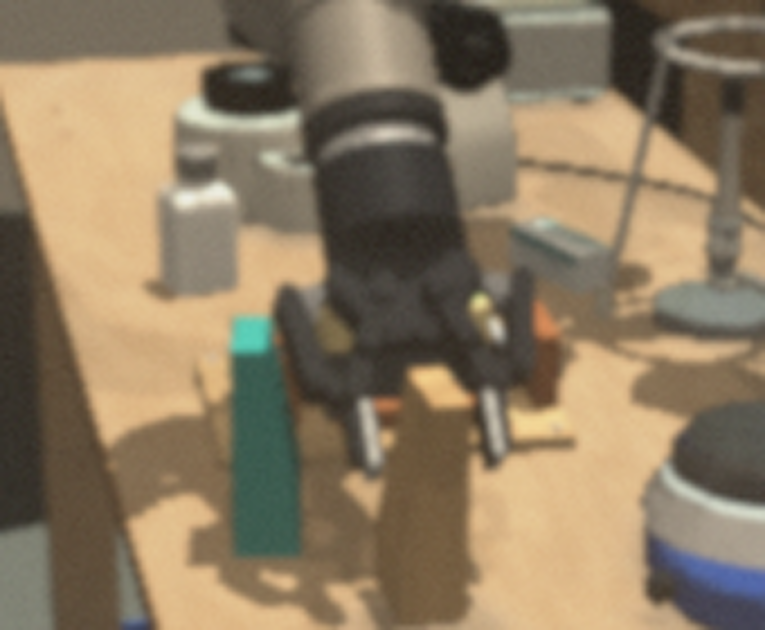

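View pics/s10z.png

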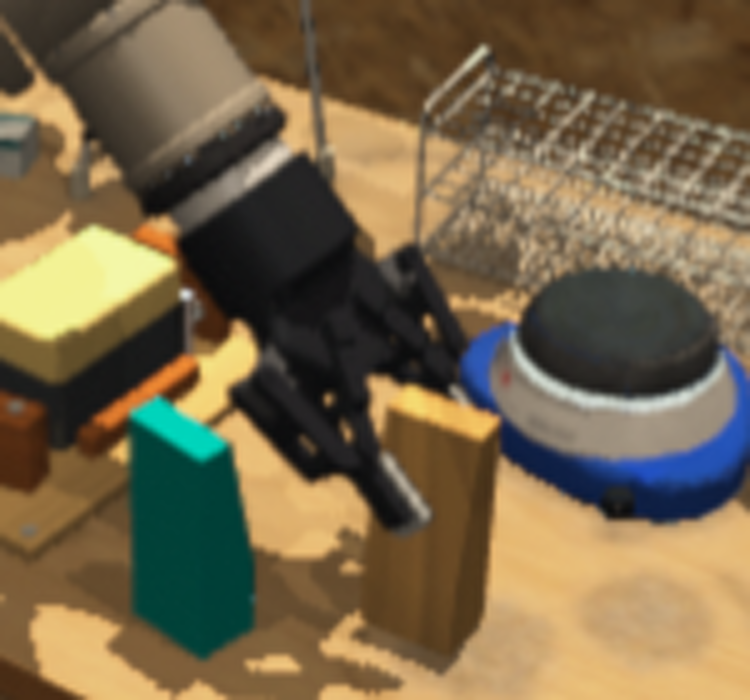

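Emit:
{"method": "arm_command", "body": {
  "moves": [0,0,0,0,0,0,0.1,0,0,0,0,0,0,0.1,0,0,0,0,0,0,0.1,0,0,0,0,0,0,0.1,0,0,0,0,0,0,0.1]
}}

```text
time: 15.1
position: [0.4806, -0.0762, 0.0742]
eef_rot: [-179.3, 45.0, 91.0]
ft_force: [-0.9, 2.1, 6.1]
width: 0.332
```

```bash
python3 - <<'E'
from h import *
setcmd([0,0,0,0,0,0])
im=cap('side','d11.png');cropsave(im,160,330,130,270,4.5,'d11z.png')
im=cap('scene','s11.png');cropsave(im,220,370,150,290,5,'s11z.png')
E
```

```text
cmd [ 0.4809 -0.0765  0.0733] err mm [-0.2  0.3  0.9] rpy [-179.31   45.02   91.03] [-179.25   45.     91.05] t 15.1 F [-0.9  2.1  6.1] w 0.332 J [  8.1  37.  106.  -54.2  59.7  45.7]
```

View pics/d11z.png

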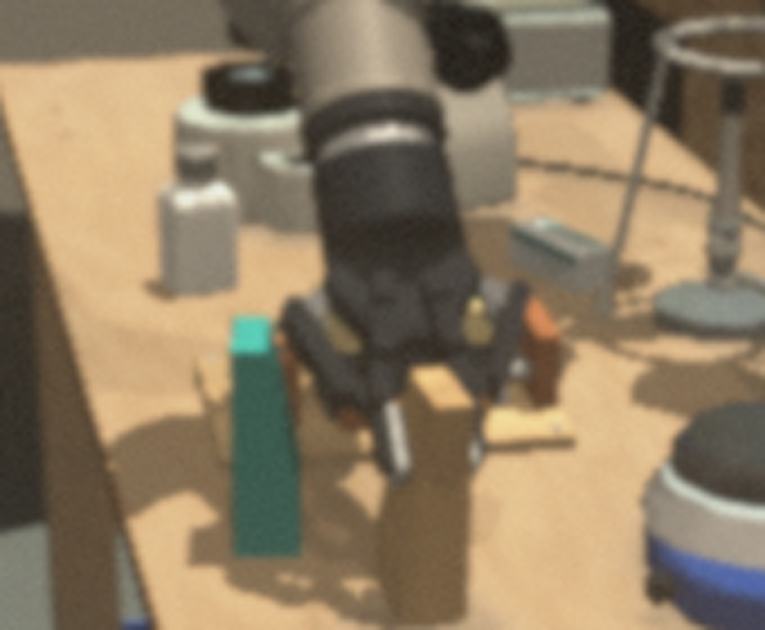

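View pics/s11z.png

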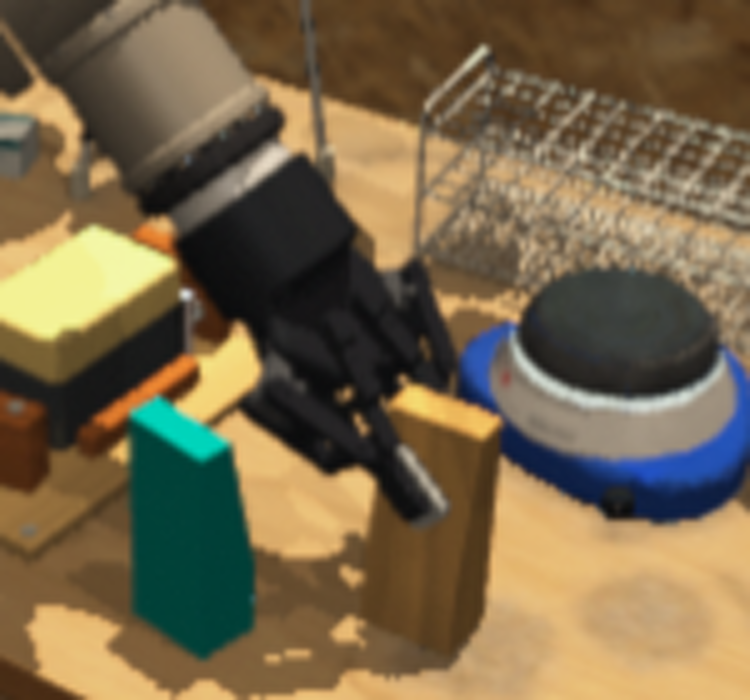

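```bash
python3 - <<'E'
from h import *
p0,R0=cmd(); 
def row(G,ang):
    R=R0*Ro.from_euler('y',ang,degrees=True); d=R.apply([0,0,1])
    return np.round(rel(np.array(G)+.019*d,R),1).tolist()
print('G now',p0-.019*R0.apply([0,0,1]))
for i,(y,z,a) in enumerate([(-.063,.12,0),(-.075,.16,0),(-.09,.165,10),(-.10,.165,20),(-.11,.165,30),(-.12,.165,40),(-.13,.165,50),(-.14,.165,60),(-.15,.165,70),(-.15,.165,70),(-.15,.165,80),(-.15,.165,90),(-.15,.05,90)]): print(row([.481,y,z],a))
E
```

```text
G now [ 0.48085414 -0.06302031  0.08672505]
[-2.4, -0.0, -2.4, 0.0, 0.0, 0.0]
[-6.0, -0.1, -4.3, 0.0, 0.0, 0.0]
[-7.1, -0.1, -3.7, 0.0, 10.0, -0.0]
[-7.5, -0.1, -3.0, -0.0, 20.0, -0.0]
[-7.9, -0.1, -2.5, 0.0, 30.0, -0.0]
[-8.3, -0.1, -2.0, 0.0, 40.0, -0.0]
[-8.8, -0.1, -1.5, -0.0, 50.0, -0.0]
[-9.3, -0.1, -1.0, 0.0, 60.0, -0.0]
[-9.9, -0.1, -0.6, 0.0, 70.0, -0.0]
[-9.9, -0.1, -0.6, 0.0, 70.0, -0.0]
[-9.8, -0.1, -1.0, 0.0, 80.0, -0.0]
[-9.8, -0.1, -1.3, 0.0, 90.0, 0.0]
[-1.6, -0.0, 6.8, 0.0, 90.0, 0.0]
```

Emit:
{"method": "arm_command", "body": {
  "moves": [0,0,0,0,0,0,0.1,-2.4,0,-2.4,0,0,0,0.1,-6,0,-4.3,0,0,0,0.1,-7.1,0,-3.7,0,10,0,0.1,-7.5,0,-3,0,20,0,0.1,-7.9,0,-2.5,0,30,0,0.1,-8.3,0,-2,0,40,0,0.1,-8.8,0,-1.5,0,50,0,0.1,-9.3,0,-1,0,60,0,0.1,-9.3,0,-1,0,60,0,0.1],
  "grip_force": 60
}}

```text
time: 16.45
position: [0.4813, -0.138, 0.1455]
eef_rot: [-179.4, -15.1, 90.1]
ft_force: [-0.2, 0.4, -2.1]
width: 0.323
```

```bash
python3 - <<'E'
from h import *
setcmd([-9.3,0,-1,0,60,0])
im=cap('side','d12.png');cropsave(im,160,330,130,270,4.5,'d12z.png')
p0,R0=cmd(); 
def row(G,ang):
    R=R0*Ro.from_euler('y',ang,degrees=True); d=R.apply([0,0,1])
    return np.round(rel(np.array(G)+.019*d,R),2).tolist()
for i,(y,z,a) in enumerate([(-.15,.15,10),(-.15,.13,20),(-.15,.11,30),(-.15,.08,30),(-.15,.06,30),(-.15,.045,30)]): print(row([.481,y,z],a))
E
```

```text
cmd [ 0.4821 -0.1351  0.1461] err mm [-0.7 -2.9 -0.7] rpy [-179.39  -15.06   90.08] [-179.45  -15.     90.38] t 16.45 F [-0.2  0.4 -2.1] w 0.323 J [-32.6  25.9  94.1  13.2  69.3 -38.4]
[-1.0, -0.12, 1.11, 0.0, 10.0, 0.0]
[-1.2, -0.1, 2.96, -0.0, 20.0, 0.0]
[-1.42, -0.09, 4.75, 0.0, 30.0, -0.0]
[-2.2, -0.06, 7.65, 0.0, 30.0, -0.0]
[-2.71, -0.04, 9.58, 0.0, 30.0, -0.0]
[-3.1, -0.03, 11.03, 0.0, 30.0, -0.0]
```

View pics/d12z.png

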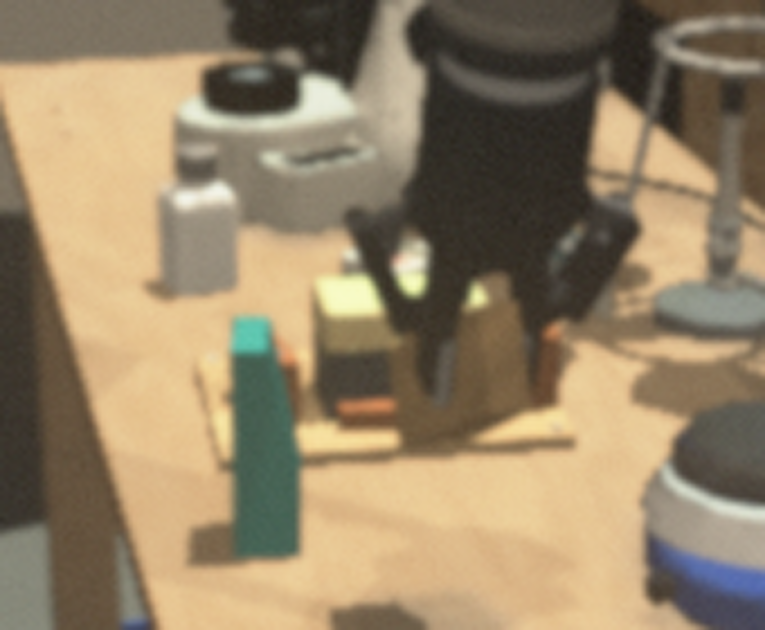

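Emit:
{"method": "arm_command", "body": {
  "moves": [-1,0,1.1,0,10,0,0.1,-1.2,0,3,0,20,0,0.1,-1.4,0,4.7,0,30,0,0.1,-2.2,0,7.6,0,30,0,0.1,-2.7,0,9.6,0,30,0,0.1,-3.1,0,11,0,30,0,0.1,-3.1,0,11,0,30,0,0.1]
}}

```text
time: 17.38
position: [0.4805, -0.1358, 0.0319]
eef_rot: [-179.2, -45.0, 90.0]
ft_force: [0.6, -0.3, -1.3]
width: 0.323
```

```bash
python3 - <<'E'
from h import *
setcmd([-3.1,0,11,0,30,0])
im=cap('side','d13.png');cropsave(im,190,340,190,320,5,'d13z.png')
im=cap('scene','s13.png');cropsave(im,240,390,190,310,5,'s13z.png')
E
```

```text
cmd [ 0.481  -0.1366  0.0318] err mm [-0.5  0.8  0.1] rpy [-179.19  -45.     90.03] [-179.25  -45.     89.99] t 17.375 F [ 0.6 -0.3 -1.3] w 0.323 J [-43.7  47.7  89.6  30.6  79.6 -59.9]
```

View pics/d13z.png

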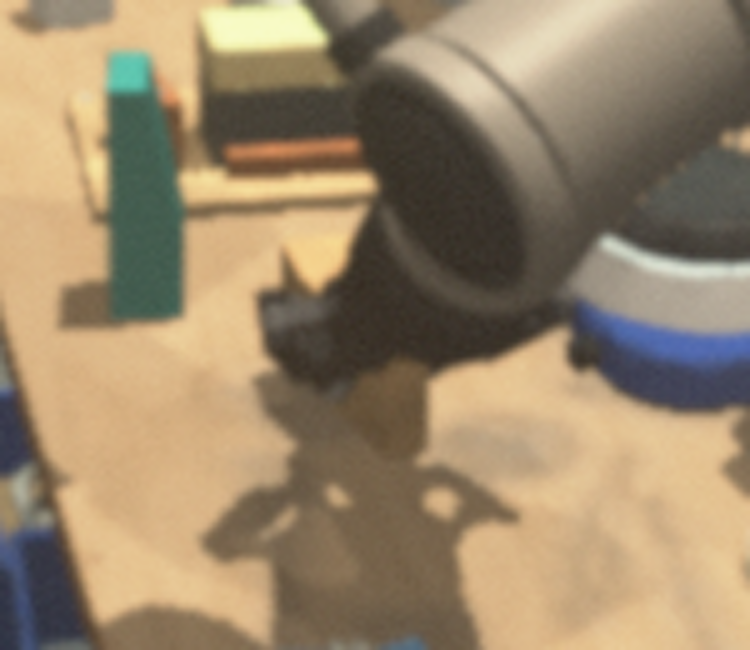

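View pics/s13z.png

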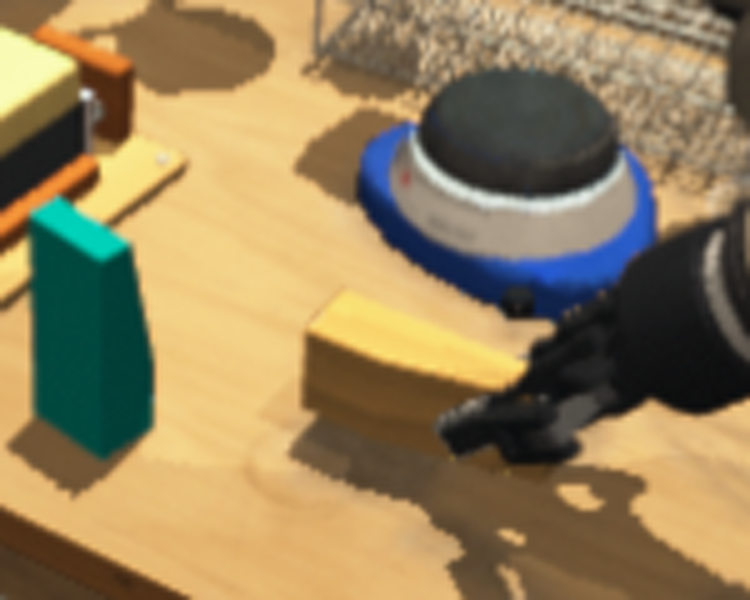

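Emit:
{"method": "arm_command", "body": {
  "moves": [-0.6,0,0.6,0,0,0,0.1,-0.9,0,0.9,0,0,0,0.1,-1.06,0,1.06,0,0,0,0.1,-1.06,0,1.06,0,0,0,0.1]
}}

```text
time: 17.98
position: [0.4803, -0.1367, 0.017]
eef_rot: [-179.2, -45.0, 90.0]
ft_force: [0.6, 0.5, -1.8]
width: 0.322
```

```bash
python3 - <<'E'
from h import *
setcmd([-1.06,0,1.06,0,0,0])
E
```

```text
cmd [ 0.4809 -0.1366  0.0169] err mm [-0.5 -0.1  0.1] rpy [-179.23  -45.02   89.97] [-179.25  -45.     89.99] t 17.975 F [ 0.6  0.5 -1.8] w 0.322 J [-43.8  49.1  89.7  30.8  78.3 -60.7]
```

Emit:
{"method": "arm_command", "body": {
  "moves": [-0.14,0,0.14,0,0,0,0.1,-0.14,0,0.14,0,0,0,0.1]
}}

```text
time: 18.23
position: [0.4805, -0.1368, 0.0153]
eef_rot: [-179.3, -45.0, 90.0]
ft_force: [0.4, 0.3, 0.7]
width: 0.322
```

```bash
python3 - <<'E'
from h import *
setcmd([-.14,0,.14,0,0,0])
im=cap('scene','s14.png');cropsave(im,240,390,190,310,5,'s14z.png')
E
```

```text
cmd [ 0.4809 -0.1366  0.0149] err mm [-0.3 -0.2  0.4] rpy [-179.28  -45.     89.99] [-179.25  -45.     89.99] t 18.225 F [0.4 0.3 0.7] w 0.322 J [-43.8  49.2  89.7  30.8  78.2 -60.8]
```

View pics/s14z.png

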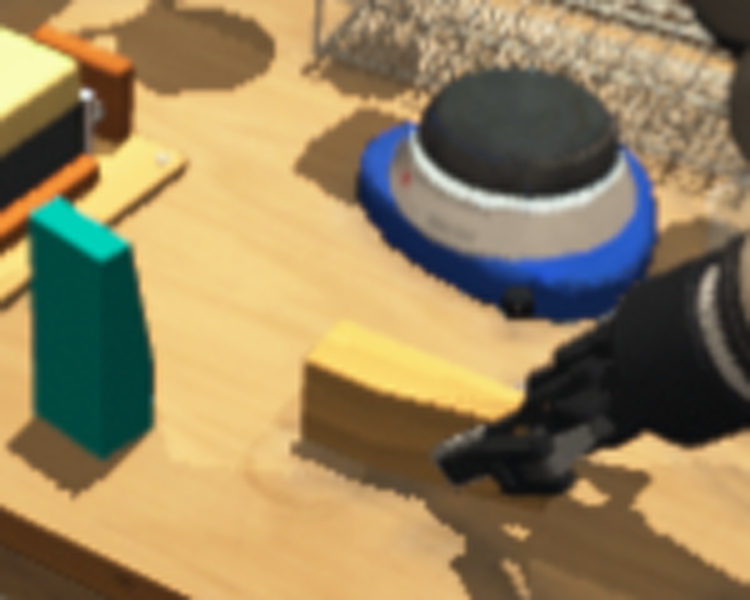

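Emit:
{"method": "arm_command", "body": {
  "moves": [-0.05,0,0.05,0,0,0,0.65,-0.05,0,0.05,0,0,0,0.65,-0.05,0,0.05,0,0,0,0.65,-0.05,0,0,0,0,0,0.65,-0.05,0,-3,0,0,0,0.65,-0.05,0,-8,0,0,0,0.65,-0.05,0,-14,0,0,0,0.65,-0.05,0,-14,0,0,0,0.65]
}}

```text
time: 19.27
position: [0.4833, -0.2399, 0.1163]
eef_rot: [-179.7, -44.6, 90.1]
ft_force: [-0.3, 0.6, 0.3]
width: 0.652
```

```bash
python3 - <<'E'
from h import *
setcmd([-.05,0,-14,0,0,0])
im=cap('scene','s15.png');cropsave(im,240,390,190,310,5,'s15z.png')
print(rel([.47,-.13,.26],tool(90)))
E
```

```text
cmd [ 0.4827 -0.236   0.1135] err mm [ 0.6 -3.9  2.8] rpy [-179.68  -44.65   90.13] [-179.25  -45.     89.99] t 19.275 F [-0.3  0.6  0.3] w 0.652 J [-50.   45.9  75.2  26.6  95.6 -56.6]
[ 17.85  -1.31  -2.85  -0.71 -45.     0.28]
```

View pics/s15z.png

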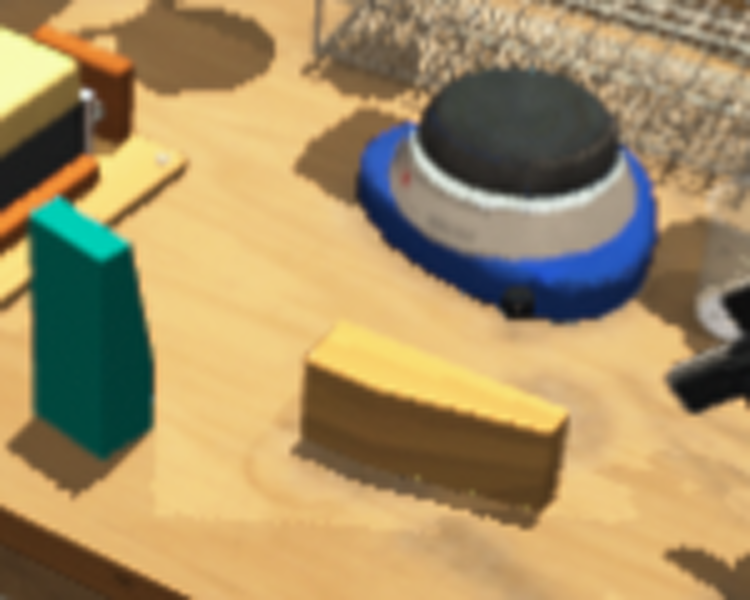

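Wedge lies on its long edge, flat, released. Now a view from above.

Emit:
{"method": "arm_command", "body": {
  "moves": [3,0,-2,0,-10,0,0.65,7,-0.5,-3,0,-20,0,0.65,11,-1,-3,0,-30,0,0.65,15,-1.3,-2.9,-0.5,-40,0.2,0.65,17.85,-1.3,-2.85,-0.7,-45,0.3,0.65,17.85,-1.3,-2.85,-0.7,-45,0.3,0.65,17.85,-1.3,-2.85,-0.7,-45,0.3,0.65]
}}

```text
time: 20.2
position: [0.469, -0.1296, 0.2588]
eef_rot: [-179.8, -0.1, 90.1]
ft_force: [0.0, 0.2, 0.5]
width: 0.653
```

```bash
python3 - <<'E'
from h import *
setcmd([17.85,-1.3,-2.85,-.7,-45,.3])
import pickle
m=arm.camera_model('wrist'); im=cap('wrist','w16.png'); pickle.dump(m,open('w16.pkl','wb'))
cropsave(im,180,440,60,260,3,'w16z.png')
E
```

```text
cmd [ 0.4701 -0.13    0.26  ] err mm [-1.1  0.4 -1.2] rpy [-1.7984e+02 -1.1000e-01  9.0050e+01] [-179.99    0.     89.99] t 20.2 F [0.  0.2 0.5] w 0.653 J [-24.5  14.4  90.2   0.   75.6 -24.6]
```

View pics/w16z.png

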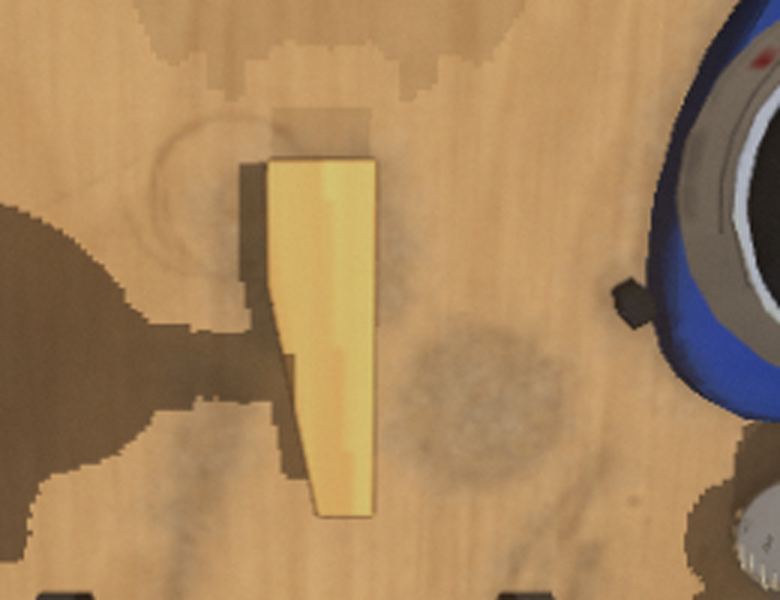

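```bash
python3 - <<'E'
from h import *
import pickle
m=pickle.load(open('w16.pkl','rb')); f=lambda p:(180+(p[0]+.5)/3-.5,60+(p[1]+.5)/3-.5)
W=[onz(m,*f(p),.05) for p in [(268,158),(376,159),(373,516),(318,516),(270,280)]]
print(np.round(np.array(W)*1000,1))
# wedge coords: (wedge y, along from thick end)
Rm,t=fit([(-20,60),(16,60),(16,-60),(-4,-60),(-20,20)],W)
print('thick-end grasp pt', Rm@[-2,60-14]+t)
E
```

```text
[[ 459.5  -63.1   50. ]
 [ 493.4  -63.4   50. ]
 [ 494.7 -181.7   50. ]
 [ 475.9 -181.7   50. ]
 [ 459.9 -101.5   50. ]]
yaw 0.257454280951036 t [ 479.07703424 -122.26446657]
[[0.7, -0.8], [-1.4, -1.2], [-0.7, 0.5], [0.5, 0.6], [0.9, 0.9]]
thick-end grasp pt [476.87035759 -76.27391778]
```

```bash
python3 - <<'E'
from h import *
import pickle
S=arm.camera_model('scene');D=arm.camera_model('side')
im=cap('scene','s17.png');cropsave(im,110,260,150,260,5,'s17z.png')
im=cap('side','d17.png');cropsave(im,170,320,130,240,5,'d17z.png')
print('bottle base',onz(S,146,219,0),onz(D,205,193,0)); print('timer',onz(S,184,194,.018),onz(D,248,188,.018))
m=pickle.load(open('w1.pkl','rb')); print('timer corner w1',onz(m,588/1.4,62/1.4,.018),onz(m,666/1.4,50/1.4,.018))
print(rel([.4769,-.0763,.10],tool(90.3)),rel([.4769,-.0763,.016],tool(90.3)))
E
```

```text
bottle base [0.42375111 0.41919464 0.        ] [0.44377102 0.42564462 0.        ]
timer [0.56397339 0.40095687 0.018     ] [0.57595279 0.39363514 0.018     ]
timer corner w1 [0.56611742 0.37604158 0.018     ] [0.61666247 0.40554527 0.018     ]
[ 5.37e+00  6.90e-01  1.60e+01 -1.00e-02  0.00e+00 -3.10e-01] [ 5.37e+00  6.90e-01  2.44e+01 -1.00e-02  0.00e+00 -3.10e-01]
```

View pics/s17z.png

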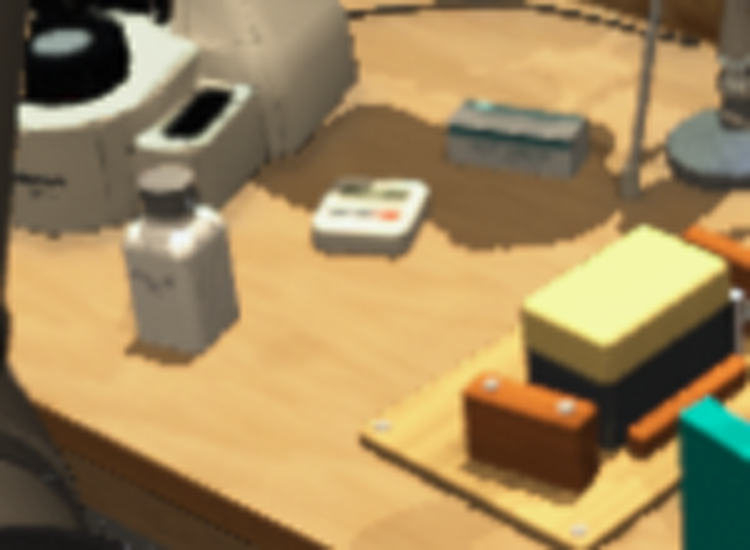

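View pics/d17z.png

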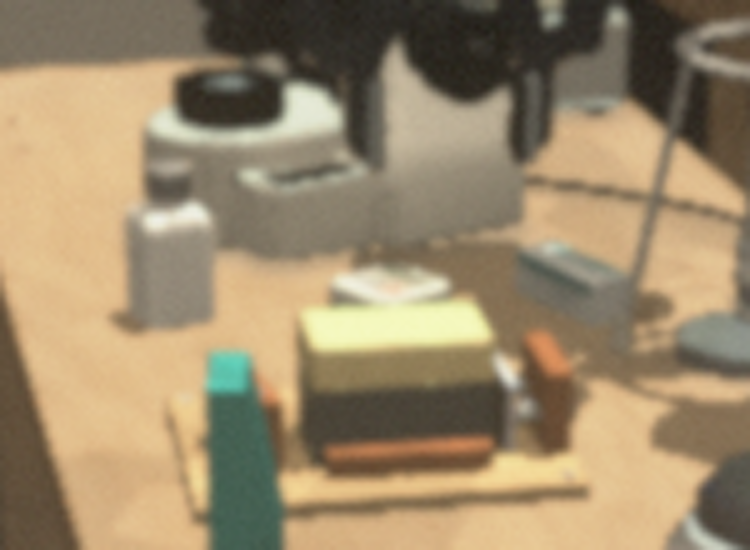

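Emit:
{"method": "arm_command", "body": {
  "moves": [2.5,0.7,5,0,0,-0.3,0.65,5.4,0.7,10,0,0,-0.3,0.65,5.4,0.7,16,0,0,-0.3,0.65,5.4,0.7,20,0,0,-0.3,0.65,5.4,0.7,23,0,0,-0.3,0.65,5.4,0.7,24.4,0,0,-0.3,0.65,5.4,0.7,24.4,0,0,-0.3,0.65,5.4,0.7,24.4,0,0,-0.3,0.2,5.4,0.7,24.4,0,0,-0.3,0.2,5.4,0.7,24.4,0,0,-0.3,0.2],
  "grip_force": 60
}}

```text
time: 21.6
position: [0.4774, -0.0764, 0.0174]
eef_rot: [179.9, 0.0, 90.3]
ft_force: [0.1, -0.8, 5.6]
width: 0.411
```

```bash
python3 - <<'E'
from h import *
setcmd([5.4,.7,24.4,0,0,-.3])
im=cap('side','d18.png');cropsave(im,190,340,190,320,5,'d18z.png')
E
```

```text
cmd [ 0.477 -0.076  0.016] err mm [ 0.4 -0.4  1.4] rpy [1.7987e+02 5.0000e-02 9.0290e+01] [-179.99    0.     90.29] t 21.6 F [ 0.1 -0.8  5.6] w 0.411 J [-18.2  32.1 108.   -0.   39.8 -18.5]
```

View pics/d18z.png

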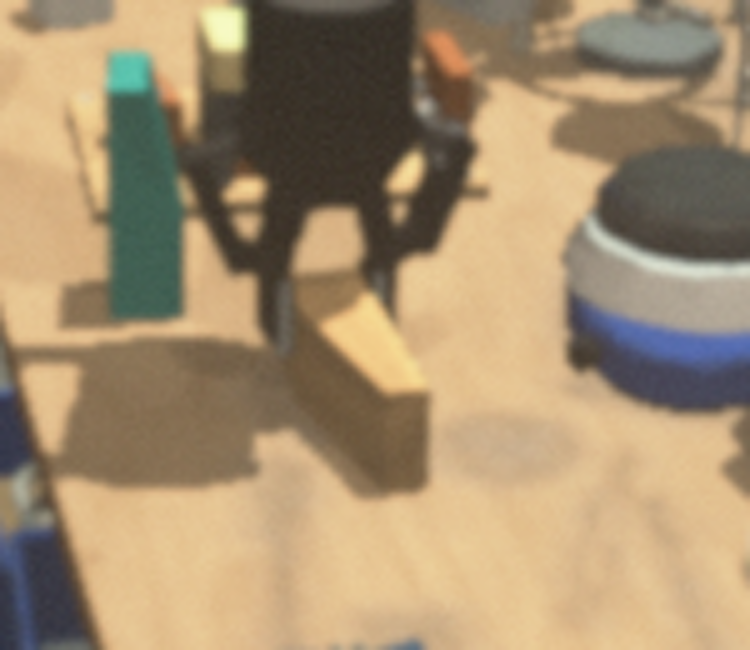

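```bash
cat >> h.py <<'E'
CT=np.array([474.3,210.4]);CY=-93.5
CR=Ro.from_euler('z',CY,degrees=True).as_matrix()[:2,:2]
def c2w(x,y,z): return np.r_[(CR@[x,y]+CT)/1000,z/1000]
def w2c(p): return np.r_[CR.T@(np.asarray(p[:2])*1000-CT),p[2]*1000]
E
python3 - <<'E'
from h import *
p,R=cmd()
print(rel([p[0],p[1],.16],R)); P=c2w(-94,-21,0)[:2]; print(P)
print(rel([*P,.16],tool(86.5)))
E
```

```text
[ -0.   -0.  -14.4   0.    0.    0. ]
[0.45907773 0.30550669]
[ 3.816e+01 -1.610e+00 -1.440e+01 -1.000e-02  0.000e+00  3.790e+00]
```

Emit:
{"method": "arm_command", "body": {
  "moves": [0,0,-2,0,0,0,0.2,0,0,-8,0,0,0,0.2,0,0,-14.4,0,0,0,0.2,5,0,-14.4,0,0,0,0.2,11,0,-14.4,0,0,0,0.2,17,0,-14.4,0,0,1,0.2,23,-1,-14.4,0,0,2,0.2,29,-1,-14.4,0,0,3,0.2,34,-1.6,-14.4,0,0,3.8,0.2,34,-1.6,-14.4,0,0,3.8,0.2],
  "grip_force": 80
}}

```text
time: 22.9
position: [0.4577, 0.267, 0.1602]
eef_rot: [-180.0, -0.0, 86.8]
ft_force: [0.0, 0.3, -1.4]
width: 0.41
```

```bash
python3 - <<'E'
from h import *
setcmd([34,-1.6,-14.4,0,0,3.8])
P=c2w(-94,-21,0)[:2]
for z in (.16,.07): print(rel([*P,z],tool(86.5)))
E
```

```text
cmd [0.4594 0.2639 0.16  ] err mm [-1.7  3.1  0.2] rpy [-1.7998e+02 -4.0000e-02  8.6760e+01] [-179.99    0.     86.49] t 22.9 F [ 0.   0.3 -1.4] w 0.41 J [21.9 24.  92.6  0.1 63.4 25.2]
[ 4.15 -0.28 -0.   -0.01  0.   -0.01]
[ 4.15 -0.28  9.   -0.01  0.   -0.01]
```

Emit:
{"method": "arm_command", "body": {
  "moves": [4.15,-0.3,0,0,0,0,0.2,4.15,-0.3,4,0,0,0,0.2,4.15,-0.3,7,0,0,0,0.2,4.15,-0.3,7,0,0,0,0.2,4.15,-0.3,7,0,0,0,0.2]
}}

```text
time: 23.52
position: [0.4592, 0.3052, 0.0915]
eef_rot: [179.9, -0.0, 86.4]
ft_force: [0.3, 0.3, -1.1]
width: 0.407
```

```bash
python3 - <<'E'
from h import *
setcmd([4.15,-.3,7,0,0,0])
import pickle
m=arm.camera_model('wrist'); im=cap('wrist','w19.png'); pickle.dump(m,open('w19.pkl','wb'))
im=cap('scene','s19.png');cropsave(im,140,290,160,270,5,'s19z.png')
im=cap('side','d19.png');cropsave(im,170,320,150,260,5,'d19z.png')
E
```

```text
cmd [0.4589 0.3055 0.09  ] err mm [ 0.4 -0.3  1.5] rpy [ 1.7993e+02 -4.0000e-02  8.6450e+01] [-179.99    0.     86.49] t 23.525 F [ 0.3  0.3 -1.1] w 0.407 J [25.6 30.7 93.7  0.  55.5 29.2]
```

View pics/s19z.png

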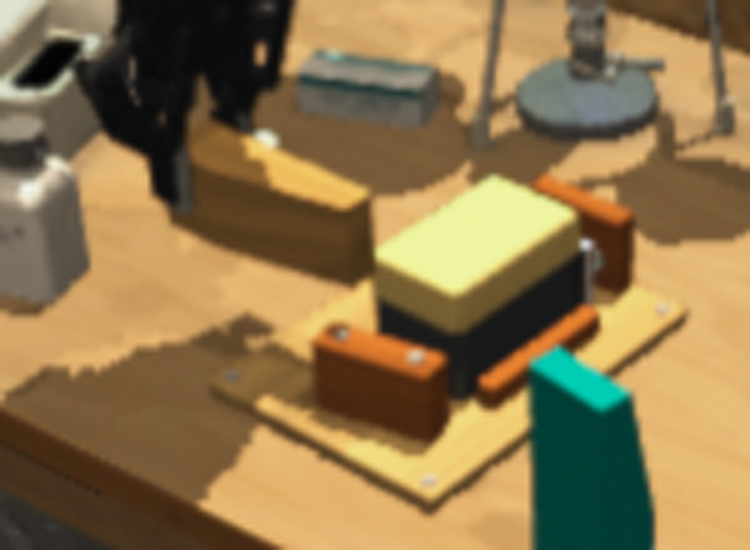

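View pics/d19z.png

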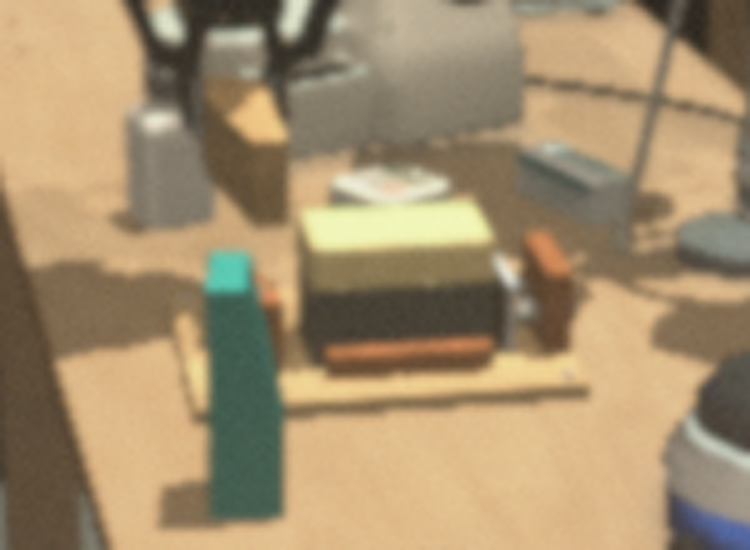

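View pics/w19.png

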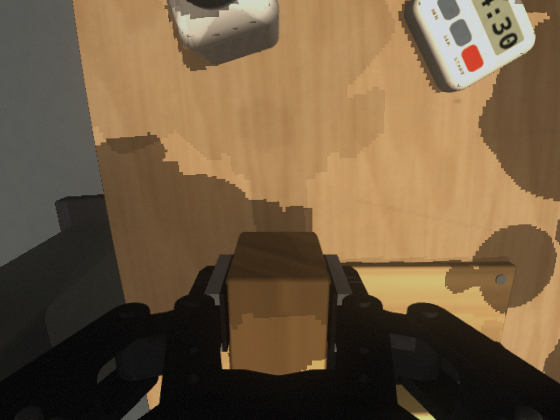

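```bash
python3 - <<'E'
from h import *
S=arm.camera_model('scene');D=arm.camera_model('side')
q=w2c(arm.get_state()['position']);print(q)
x=q[0]+106;yf=q[1]+18;ys=yf-20
pts=[c2w(x,y,z) for y in (yf,ys) for z in (74,124)]
print('scene crop (flat bot,flat top,slope bot,slope top)',np.round((proj(S,pts)-[140,160])*5)); print('side',np.round((proj(D,pts)-[170,150])*5))
# box near-bottom corners & cheek in side/scene
pts=[c2w(-1,0,80),c2w(63,0,80),c2w(63,0,10)]
print('box scene',np.round((proj(S,pts)-[140,160])*5).tolist(),'side',np.round((proj(D,pts)-[170,150])*5).tolist())
pts=[c2w(-2,-28.5,55),c2w(68,-14.5,55)]
print('cheek',np.round((proj(S,pts)-[140,160])*5).tolist())
E
```

```text
[-94.06498713 -20.74896364  91.83504023]
scene crop (flat bot,flat top,slope bot,slope top) [[378. 271.]
 [373. 188.]
 [351. 289.]
 [345. 205.]]
side [[288. 224.]
 [287. 137.]
 [251. 226.]
 [250. 139.]]
box scene [[363.0, 251.0], [456.0, 294.0], [462.0, 405.0]] side [[289.0, 205.0], [307.0, 247.0], [307.0, 369.0]]
cheek [[326.0, 315.0], [447.0, 352.0]]
```

Emit:
{"method": "arm_command", "body": {
  "moves": [0,0,2,0,0,0,0.2,0,0,3.5,0,0,0,0.2,0,0,5,0,0,0,0.2,0,0,6,0,0,0,0.2,0,0,6,0,0,0,0.2]
}}

```text
time: 24.3
position: [0.4582, 0.3053, 0.0295]
eef_rot: [-179.9, 0.0, 86.5]
ft_force: [0.0, -0.6, -1.9]
width: 0.412
```

```bash
python3 - <<'E'
from h import *
setcmd([0,0,6,0,0,0])
im=cap('scene','s20.png');cropsave(im,140,290,160,270,5,'s20z.png')
im=cap('side','d20.png');cropsave(im,170,320,150,260,5,'d20z.png')
E
```

```text
cmd [0.4589 0.3055 0.03  ] err mm [-0.7 -0.2 -0.5] rpy [-1.7993e+02  3.0000e-02  8.6490e+01] [-179.99    0.     86.49] t 24.3 F [ 0.  -0.6 -1.9] w 0.412 J [25.7 35.9 96.5  0.  47.7 29.2]
```

View pics/s20z.png

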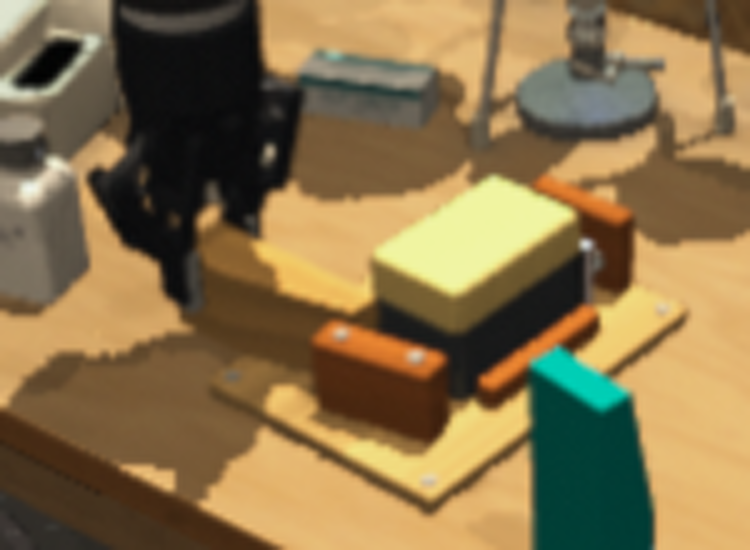

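View pics/d20z.png

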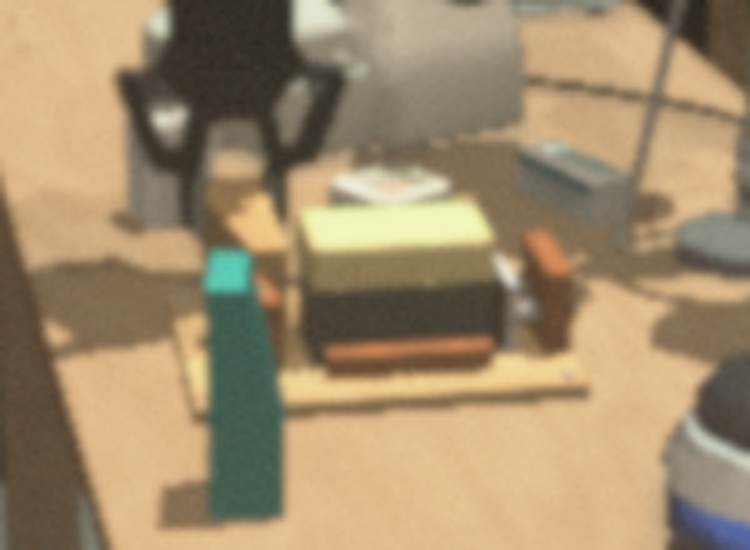

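Emit:
{"method": "arm_command", "body": {
  "moves": [0,0,0.2,0,0,0,0.2,0,0,0.25,0,0,0,0.2,-0.5,0.05,0.25,0,0,0,0.2,-1,0.1,0.25,0,0,0,0.2,-1.5,0.15,0.25,0,0,0,0.2,-1.5,0.15,0.25,0,0,0,0.2],
  "grip_force": 120
}}

```text
time: 25.15
position: [0.4598, 0.2898, 0.0281]
eef_rot: [179.9, -0.0, 86.5]
ft_force: [3.3, -1.4, -1.5]
width: 0.404
```

```bash
python3 - <<'E'
from h import *
setcmd([-1.5,.15,.25,0,0,0])
q=w2c(arm.get_state()['position']);print(q,'thin x',q[0]+106,'flat y',q[1]+18)
E
```

```text
cmd [0.4595 0.2904 0.0275] err mm [ 0.4 -0.6  0.6] rpy [179.92  -0.    86.49] [-179.99    0.     86.49] t 25.15 F [ 3.3 -1.4 -1.5] w 0.404 J [24.2 35.4 97.9 -0.  46.7 27.7]
[-78.38705481 -19.28599488  28.11018614] thin x 27.61294519412222 flat y -1.2859948820595797
```

Emit:
{"method": "arm_command", "body": {
  "moves": [0,0.1,0.1,0,0,0,0.2,-0.5,0.12,0.1,0,0,0,0.2,-1,0.15,0.1,0,0,0,0.2,-1,0.15,0.1,0,0,0,0.2]
}}

```text
time: 25.65
position: [0.4611, 0.2809, 0.0277]
eef_rot: [179.8, -0.1, 86.5]
ft_force: [4.7, 3.7, 4.3]
width: 0.405
```

```bash
python3 - <<'E'
from h import *
setcmd([-1,.15,.1,0,0,0])
q=w2c(arm.get_state()['position']);print(q,'thin x',q[0]+106,'flat y',q[1]+18)
im=cap('scene','s21.png');cropsave(im,140,290,160,270,5,'s21z.png')
E
```

```text
cmd [0.4603 0.2804 0.0265] err mm [0.8 0.6 1.2] rpy [ 1.7984e+02 -1.0000e-01  8.6490e+01] [-179.99    0.     86.49] t 25.65 F [4.7 3.7 4.3] w 0.405 J [23.2 35.1 98.6  0.  46.1 26.7]
[-69.59799261 -17.45513983  27.65704043] thin x 36.4020073897245 flat y 0.5448601696588788
```

View pics/s21z.png

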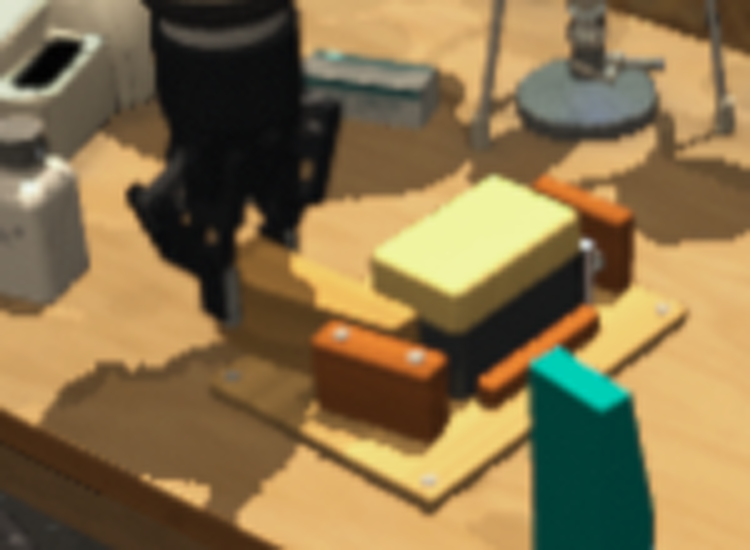

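Emit:
{"method": "arm_command", "body": {
  "moves": [-0.5,0.15,-0.05,0,0,0,0.2,-0.5,0.15,-0.05,0,0,0,0.2]
}}

```text
time: 25.95
position: [0.4618, 0.2757, 0.0277]
eef_rot: [179.9, -0.1, 86.5]
ft_force: [3.6, 3.7, 1.5]
width: 0.401
```

```bash
cat >> h.py <<'E'
def rep():
    q=w2c(arm.get_state()['position']);print(np.round(q,1),'thin x',round(q[0]+106,1),'flat y',round(q[1]+18,1))
E
python3 - <<'E'
from h import *
setcmd([-.5,.15,-.05,0,0,0]);rep()
E
```

```text
cmd [0.4615 0.2753 0.027 ] err mm [0.3 0.4 0.7] rpy [ 1.7992e+02 -7.0000e-02  8.6480e+01] [-179.99    0.     86.49] t 25.95 F [3.6 3.7 1.5] w 0.401 J [22.7 35.  98.9  0.  46.1 26.1]
[-64.4 -16.5  27.7] thin x 41.6 flat y 1.5
```

Emit:
{"method": "arm_command", "body": {
  "moves": [-0.5,0.1,0,0,0,0,0.2,-0.5,0.1,0,0,0,0,0.2]
}}

```text
time: 26.2
position: [0.4624, 0.2717, 0.0278]
eef_rot: [179.9, -0.2, 86.5]
ft_force: [1.8, 8.2, 2.4]
width: 0.406
```

```bash
python3 - <<'E'
from h import *
setcmd([-.5,.1,0,0,0,0]);rep()
E
```

```text
cmd [0.4622 0.2702 0.027 ] err mm [0.2 1.5 0.8] rpy [ 1.7991e+02 -1.7000e-01  8.6450e+01] [-179.99    0.     86.49] t 26.2 F [1.8 8.2 2.4] w 0.406 J [22.2 34.8 99.2  0.2 45.9 25.6]
[-60.5 -15.6  27.8] thin x 45.5 flat y 2.4
```

Emit:
{"method": "arm_command", "body": {
  "moves": [-0.5,0.1,0,0,0,0,0.2,-1,0.2,0,0,0,0,0.2,-1,0.2,0,0,0,0,0.2]
}}

```text
time: 26.58
position: [0.4636, 0.2632, 0.0281]
eef_rot: [179.9, -0.3, 86.4]
ft_force: [-0.1, 16.9, 4.3]
width: 0.4
```

```bash
python3 - <<'E'
from h import *
setcmd([-1,.2,0,0,0,0]);rep()
E
```

```text
cmd [0.4636 0.2601 0.027 ] err mm [-0.   3.1  1.1] rpy [179.9   -0.31  86.42] [-179.99    0.     86.49] t 26.575 F [-0.1 16.9  4.3] w 0.4 J [21.2 34.5 99.8  0.3 45.5 24.6]
[-52.1 -13.9  28.1] thin x 53.9 flat y 4.1
```

Emit:
{"method": "arm_command", "body": {
  "moves": [-0.5,0.1,0,0,0,0,0.2,-1,0.2,0,0,0,0,0.2,-1,0.2,0,0,0,0,0.2]
}}

```text
time: 26.95
position: [0.4644, 0.2579, 0.0288]
eef_rot: [179.9, -0.7, 86.4]
ft_force: [-5.0, 42.3, 5.4]
width: 0.403
```

```bash
python3 - <<'E'
from h import *
setcmd([-1,.2,0,0,0,0]);rep()
im=cap('scene','s22.png');cropsave(im,140,290,160,270,5,'s22z.png')
E
```

```text
cmd [0.465 0.25  0.027] err mm [-0.6  7.9  1.8] rpy [179.87  -0.71  86.36] [-179.99    0.     86.49] t 26.95 F [-5.  42.3  5.4] w 0.403 J [ 20.4  34.2 100.3   0.8  45.1  23.5]
[-46.8 -12.8  28.8] thin x 59.2 flat y 5.2
```

View pics/s22z.png

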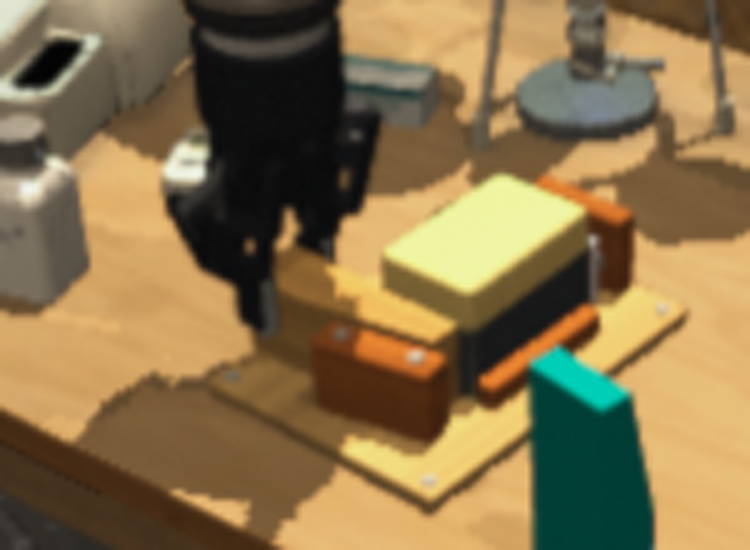

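Emit:
{"method": "arm_command", "body": {
  "moves": [-0.5,0.1,0,0,0,0,0.2,-0.8,0.15,0,0,0,0,0.2,-0.8,0.15,0,0,0,0,0.2]
}}

```text
time: 27.38
position: [0.4648, 0.2552, 0.0296]
eef_rot: [179.8, -1.1, 86.3]
ft_force: [-12.4, 68.5, 7.1]
width: 0.403
```

```bash
python3 - <<'E'
from h import *
setcmd([-.8,.15,0,0,0,0]);rep()
im=cap('scene','s23.png');cropsave(im,140,290,160,270,5,'s23z.png')
im=cap('side','d23.png');cropsave(im,170,320,150,260,5,'d23z.png')
E
```

```text
cmd [0.466 0.242 0.027] err mm [-1.2 13.2  2.6] rpy [179.83  -1.15  86.32] [-179.99    0.     86.49] t 27.375 F [-12.4  68.5   7.1] w 0.403 J [ 19.9  34.  100.6   1.4  44.8  22.6]
[-44.1 -12.2  29.6] thin x 61.9 flat y 5.8
```

View pics/s23z.png

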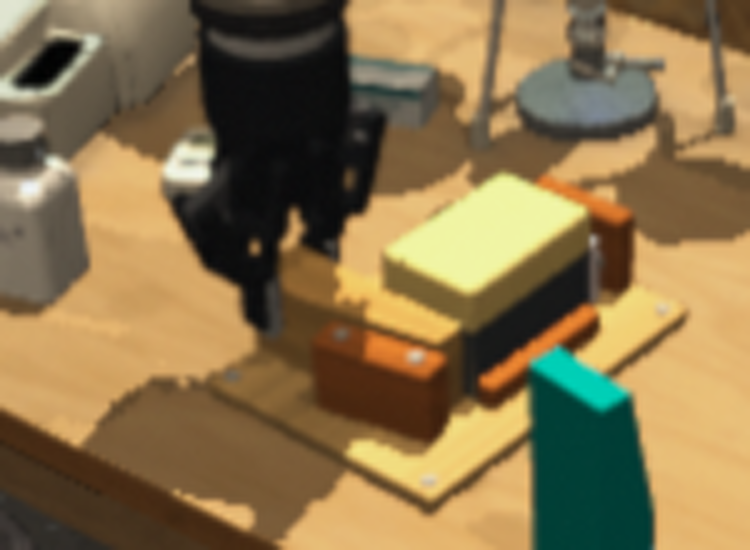

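View pics/d23z.png

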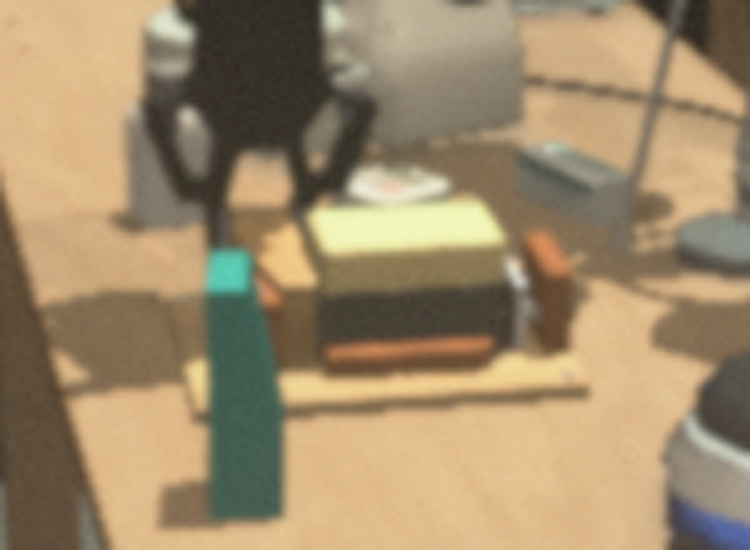

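Emit:
{"method": "arm_command", "body": {
  "moves": [0.5,-0.05,-0.1,0,0,0,0.2,0.9,-0.1,-0.2,0,0,0,0.2,1.25,-0.1,-0.2,0,0,0,0.2,1.25,-0.1,-0.2,0,0,0,0.2]
}}

```text
time: 27.98
position: [0.4645, 0.2559, 0.0289]
eef_rot: [-179.9, -0.1, 86.5]
ft_force: [-0.9, 10.2, -2.7]
width: 0.404
```

```bash
python3 - <<'E'
from h import *
setcmd([1.25,-.1,-.2,0,0,0]);rep()
E
```

```text
cmd [0.4658 0.2545 0.029 ] err mm [-1.3  1.5 -0.1] rpy [-1.7991e+02 -1.0000e-01  8.6470e+01] [-179.99    0.     86.49] t 27.975 F [-0.9 10.2 -2.7] w 0.404 J [20.5 34.4 99.9  0.2 45.7 23.9]
[-44.9 -12.6  28.9] thin x 61.1 flat y 5.4
```

Emit:
{"method": "arm_command", "body": {
  "moves": [0.15,-0.1,0,0,0,0,0.2,0.15,-0.1,0,0,0,0,0.65,0.15,-0.1,0,0,0,0,0.65,0.15,-0.1,0,0,0,0,0.65,0.15,-0.1,-2,0,0,0,0.65,0.15,-0.1,-6,0,0,0,0.65,0.15,-0.1,-12,0,0,0,0.65,0.15,-0.1,-18,0,0,0,0.65,0.15,-0.1,-22,0,0,0,0.65,0.15,-0.1,-22,0,0,0,0.65]
}}

```text
time: 29.22
position: [0.4657, 0.2563, 0.2529]
eef_rot: [179.6, -0.2, 86.5]
ft_force: [0.4, 0.8, -1.0]
width: 0.649
```

```bash
python3 - <<'E'
from h import *
setcmd([.15,-.1,-22,0,0,0])
im=cap('scene','s24.png');cropsave(im,140,290,160,270,5,'s24z.png')
print(rel([.47,.22,.27],tool(130)))
E
```

```text
cmd [0.4649 0.2561 0.249 ] err mm [0.8 0.3 3.9] rpy [ 1.7964e+02 -1.6000e-01  8.6480e+01] [-179.99    0.     86.49] t 29.225 F [ 0.4  0.8 -1. ] w 0.649 J [20.6 19.1 84.5  0.  76.  24.1]
[-3.570e+00  7.300e-01 -2.100e+00 -1.000e-02 -0.000e+00 -4.351e+01]
```

View pics/s24z.png

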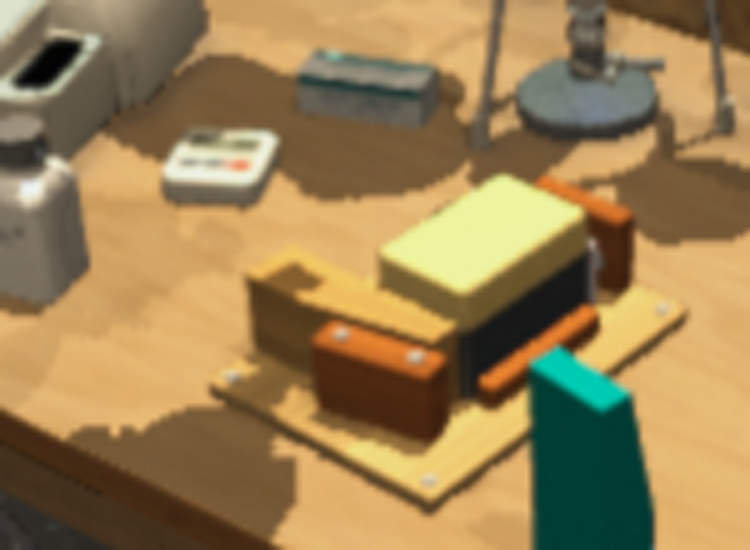

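```bash
python3 - <<'E'
from h import *
print(rel([.4651,.1803,.2735],tool(176.6)))
E
```

```text
[-7.560e+00  4.800e-01 -2.450e+00 -1.000e-02 -1.000e-02 -9.011e+01]
```

Emit:
{"method": "arm_command", "body": {
  "moves": [-1,0,-2.4,0,0,-10,0.65,-2,0,-2.4,0,0,-20,0.65,-3,0,-2.4,0,0,-30,0.65,-4,0,-2.4,0,0,-40,0.65,-5,0,-2.4,0,0,-50,0.65,-6,0.4,-2.4,0,0,-60,0.65,-7,0.4,-2.4,0,0,-70,0.65,-7.5,0.5,-2.4,0,0,-80,0.65,-7.5,0.5,-2.4,0,0,-90.1,0.65,-7.5,0.5,-2.4,0,0,-90.1,0.65]
}}

```text
time: 30.52
position: [0.4641, 0.1805, 0.2716]
eef_rot: [-179.9, -0.2, 176.5]
ft_force: [0.3, -0.4, 0.8]
width: 0.656
```

```bash
python3 - <<'E'
from h import *
setcmd([-7.5,.5,-2.4,0,0,-90.1])
import pickle
m=arm.camera_model('wrist'); im=cap('wrist','w25.png'); pickle.dump(m,open('w25.pkl','wb'))
cropsave(im,120,420,20,320,2.6,'w25z.png')
E
```

```text
cmd [0.4653 0.1809 0.273 ] err mm [-1.2 -0.4 -1.4] rpy [-179.95   -0.2   176.47] [-1.8000e+02 -1.0000e-02  1.7659e+02] t 30.525 F [ 0.3 -0.4  0.8] w 0.656 J [ 12.4  15.1  87.2   0.   77.9 -74.1]
```

View pics/w25z.png

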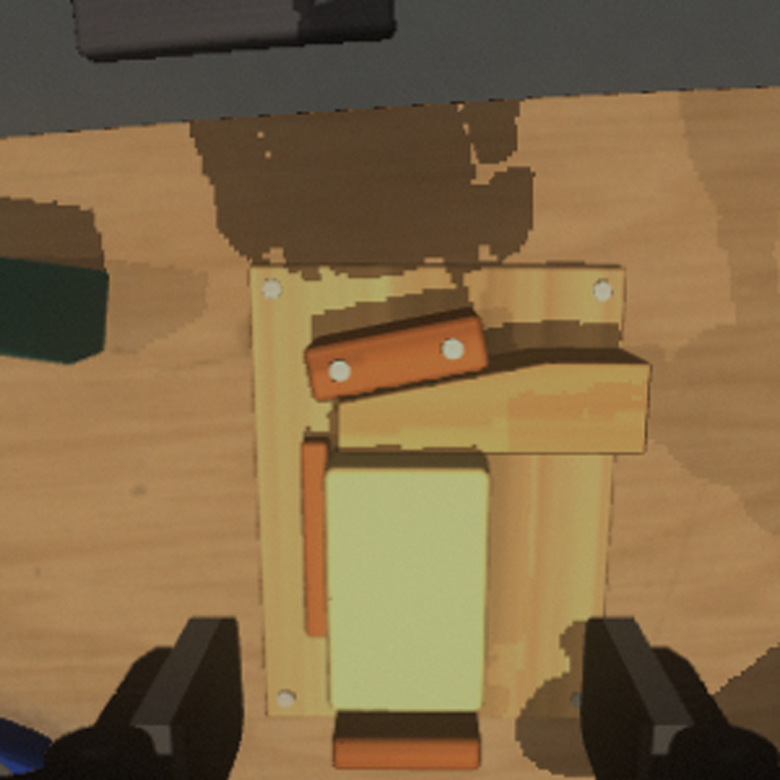

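```bash
python3 - <<'E'
from h import *
import pickle
f=lambda p:(120+(p[0]+.5)/2.6-.5,20+(p[1]+.5)/2.6-.5)
for n,c,bx,ex in (('w7',[(252,262),(625,262),(599,712),(268,712)],[(333,457),(494,457),(338,695),(488,695)],[]),('w25',[(251,266),(625,266),(599,716),(268,716)],[(327,469),(489,469),(331,711),(483,711)],[(339,452),(339,402),(646,452),(650,366)])):
    m=pickle.load(open(n+'.pkl','rb'))
    Rm,t=fit([(100,-66),(-60,-66),(-60,146),(100,146)],[onz(m,*f(p),.01) for p in c])
    for p in bx: print('box',np.round(Rm.T@(onz(m,*f(p),.08)[:2]*1000-t),1))
    for p in ex: print('wedge',np.round(Rm.T@(onz(m,*f(p),.06)[:2]*1000-t),1))
E
```

```text
yaw -93.56555560844724 t [474.2763438  210.70068816]
[[1.0, 1.3], [0.3, -1.1], [-0.8, -0.3], [-0.5, 0.0]]
box [59.9  2.9]
box [0.9 2.8]
box [60.  99.6]
box [ 0.6 99.4]
yaw -93.65484818978598 t [473.95229146 210.57976905]
[[1.3, 1.3], [0.7, -1.2], [-1.1, -0.5], [-0.8, 0.4]]
box [61.8  6. ]
box [2.5 5.9]
box [ 62.6 104.5]
box [  2.4 104.3]
wedge [58.9  4.1]
wedge [ 58.6 -15.4]
wedge [-60.    3.8]
wedge [-59.4 -29.6]
```

```bash
python3 - <<'E'
from h import *
a=cv2.imread('pics/s7.png'); b=cap('scene','s26.png')[:,:,::-1]
d=cv2.absdiff(cv2.GaussianBlur(a,(5,5),0),cv2.GaussianBlur(b,(5,5),0)).max(2)>40
cnt=cv2.findContours(d.astype(np.uint8),cv2.RETR_EXTERNAL,cv2.CHAIN_APPROX_SIMPLE)[0]
print([cv2.boundingRect(c) for c in cnt if cv2.contourArea(c)>15])
cropsave(b,120,400,140,340,2.8,'s26z.png')
E
```

```text
[(222, 266, 8, 7), (182, 245, 8, 6), (291, 229, 30, 56), (189, 216, 25, 23), (214, 213, 17, 17), (231, 134, 4, 12), (216, 121, 12, 27), (202, 117, 7, 26), (238, 116, 6, 13)]
```

View pics/s26z.png

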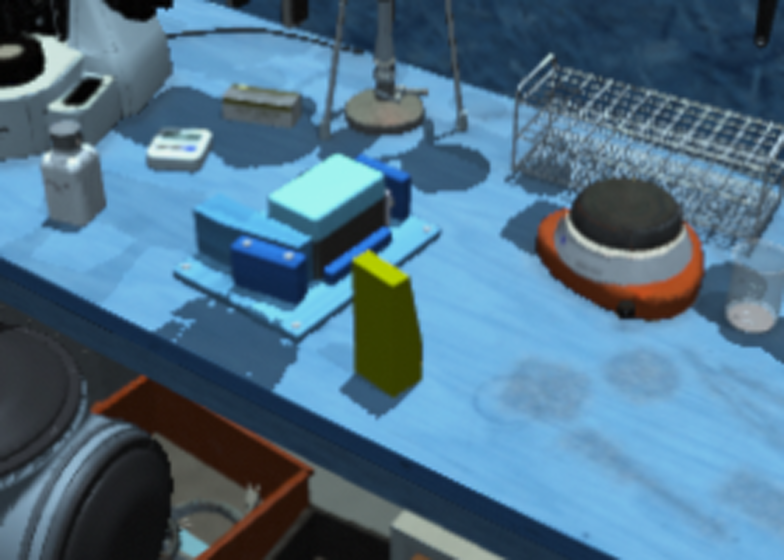

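The picture (colours swapped) shows box and wedge locked in the cradle. Compared with the picture from before the wedge was moved, only the wedge's old spot, the cradle and the gripper have changed; the other things stand where they were. I'm handing in.

```bash
python3 - <<'E'
from h import *
print(arm.close_job(), arm.get_state()['time'])
E
```

```text
the job is handed in; nothing more can be done
the job is handed in; nothing more can be done
```

The job is done and handed in; the last clock reading before hand-in was 30.5 s of the 72 s allowed.

**What I did:** I set the box upright in the cradle, long sides from pad to cheek, and slid it until it just touched the pad. I tipped the wooden wedge onto its long narrow edge, let go, and took it again from above by its thick end. I then set it on the board in the gap, thin end first with the sloping face to the cheek. I drove it in to about 68 N at the wrist, eased off, released it and backed clear.

**Last checks:** About 1.5 s after release, the wrist camera put the thin end about 59 mm in, which means the pad is pressed back about 3.8 mm of its 5. The wedge lies against both box and cheek.

**Disagreements:**
- The box's own shift reads 3.1 mm from one edge and 4.9 mm from the other.
- Wrist-camera sizes come out about 2% small.
- The last few millimetres of driving took about 10 N per mm, against the stated 2.5 to 4. The box may have met the fence, or the pad may have been close to its stop.

**Other things on the worktop:** I compared scene pictures from before and after the wedge work. Changes showed only where the wedge had stood, at the cradle and at the gripper. I did not compare numerically back to the very start, so the box-handling stage was checked by eye only. The turquoise look-alike was not touched.

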